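# Put the clothesline kit away by the laundry pegboard

### The job

Put the clothesline kit away. Something heavy sits hidden in one end of the blue kit case: lift the case by its middle about a hand's breadth off the table to find which end pulls down, lay it flat on the table again and let go, then take it another way and stand it heavy end down on the middle of the sloping wooden drip board, its end flat on the board (the other way up it topples). Also drop the orange pulley and the green cleat into the aluminium pail, in any order, and leave the other things where they are.

Things in the scene. Friction and masses are not known exactly. Their poses are not given: they have to be found in the camera images.
- case: Blue closed kit case, yellow bands, 170 x 44 x 44 mm, ends alike. Origin at its centre, x along it; starts lying (origin 22 mm up), any yaw. 0.55-0.8 kg, about 0.5 of it fixed inside one end, 57 mm from the middle, at +x or -x: differs from start to start, cannot be seen. Held at the middle, that end pulls down by some 0.3 N m: it droops in a light grip near the top edge, hardly in a firm one.
- drip_board: Fixed wooden drip board, top 160 x 160 mm, on legs, left or right. Origin: centre of its top face, 42 mm above the table. z: the normal of the face; x: straight downhill along it, away from the robot within 20 degrees. Slope 0.28 rad: edge near the robot 64 mm high, far edge 20 mm. Not slippery. The case stands steadily on it heavy end down; light end down it topples.
- pail_rim (a point): Centre of the mouth of the fixed round aluminium pail, 100 mm above the table, on the side where the drip board is not. Inside radius 59 mm at the mouth, 43 mm at the floor, which is 4 mm above the table; z up. A black clamp on its +x side, 75 mm tall, reaches 100 mm from the axis.
- pulley: Orange plastic line pulley lying flat: flanged wheel 46 mm in diameter, 22 mm tall, 40 g. Origin at the centre of its underside, z up its axis.
- cleat: Green plastic cord cleat, 35 g: foot 40 x 16 x 10 mm, neck 22 x 16 mm, horns 66 x 16 mm on top, 30 mm tall in all. Origin at the centre of its underside, x along the horns; 16 mm across y.
- detergent: Bystander, to be left alone: blue plastic detergent bottle, radius 32, 190 mm tall. Origin on its underside.
- jar: Bystander, to be left alone: amber glass jar, radius 35, 90 mm tall. Origin on its underside.
- mug: Bystander, to be left alone: white mug, radius 38, 85 mm tall, handle at its +y side. Origin on its underside.
- soap: Bystander, to be left alone: yellow soap bar 85 x 55 x 30 mm. Origin on its underside.
- brush: Bystander, to be left alone: bristle brush with bamboo handle, head 120 x 30 x 44 mm, handle to its +x. Origin on its underside.
- scoop: Bystander, to be left alone: clear acrylic scoop, bowl 90 x 70 x 45 mm, handle to its +x. Origin on its underside.
Mind the look-alikes: they are no part of the job. What is meant by the pulley is not pink, and is the larger of those in its own colour.

How it is judged:
On the way, in this order (a step that is already met when the one before it is completed fails the run):
1. the case is lifted clear of the table (its centre above 60 mm) (height (world z) of case above 0.06 m and contact force between the fingers and case above 0.5 N), for 0.2 s.
2. the case lies on the table again, let go (height (world z) of case below 0.028 m and angle between case's own x axis and vertical between 1.5 and 1.64 rad and contact force between the fingers and case below 0.1 N and linear speed of case below 0.03 m/s), for 0.2 s.
3. the case stands on the drip board, let go (x of case in the frame of drip_board between -0.055 and 0.055 m and y of case in the frame of drip_board between -0.055 and 0.055 m and z of case in the frame of drip_board between 0.079 and 0.091 m and angle between the x axis of case and the z axis of drip_board, either way round below 0.08 rad and contact force between the fingers and case below 0.1 N and linear speed of case below 0.03 m/s), for 0.8 s.
At the end, for the whole second after the job is handed in: Case on end on the drip board: axis within 0.08 rad of the board normal, centre 79-91 mm off the face and within 55 mm of its middle along x and y (only heavy end down stays up). Pulley and cleat in the pail: origins 5-105 mm below the rim, within 60 mm of its axis. All under 0.03 m/s (x of case in the frame of drip_board between -0.055 and 0.055 m and y of case in the frame of drip_board between -0.055 and 0.055 m and z of case in the frame of drip_board between 0.079 and 0.091 m and angle between the x axis of case and the z axis of drip_board, either way round below 0.08 rad and horizontal distance between each of pulley, cleat and pail_rim below 0.06 m and z of pulley in the frame of pail_rim between -0.105 and -0.005 m and z of cleat in the frame of pail_rim between -0.105 and -0.005 m and linear speed of each of case, pulley, cleat below 0.03 m/s); the robot touches nothing.
It fails at once if a bystander is moved by more than 40 mm (distance of any of detergent, jar, mug, soap, brush, scoop from where it was at the start of the episode above 0.04 m).
It also fails if it takes over 72 s, if anything falls off the work surface, if the arm or the gripper's body presses on something with over 40 N, if the wrist force passes 120 N, or if a joint passes its speed limit or range.

### The arm

A 7-joint arm with a two-finger parallel gripper is mounted at the origin on the work surface. World frame = base frame: x ahead of the robot, y to its left, z up, the work surface at z = 0. Lengths are in m, angles in rad, forces in N, time in s.
With the tool pointing down it reaches from about 0.4 to 0.75 m from the base axis. Payload 19.5 kg.
Tool frame: the origin (TCP) lies at the very end of the fingers, on their centre line; the grasp point (between the pads) lies ctrl.tcp_to_grasp behind it (ctrl.tcp_to_grasp is the distance from the TCP to the grasp point, in m); z points along the fingers, y is the line along which they close (so a half turn about z gives the same grasp; the last joint's range is limited). The gripper opens to 85 mm and grips with 20 to 120 N. Pads are 22 mm wide; open, the fingers measure 114 mm over their backs; the gripper's body (76 mm by 85 mm) begins 54 mm behind the grasp point. The pads swing forward as they close: fully open they stand 13 mm farther back than shut.
Start: joints at [1.161, 0.707, -0.028, 1.485, 0.022, 0.951, -0.075], TCP at [0.207, -0.537, 0.231] pointing down, gripper open.
Joint ranges: [-2.71, 2.71], [-0.32, 2.16], [-1.57, 1.52], [0, 2.45], [-1.46, 4.6], [0, 2.02], [-2.83, 2.83]. Speed limits (rad/s): [1.89, 1.89, 2.57, 2.57, 3.01, 3.01, 3.01].

### API

Orientations are given as a unit quaternion [x, y, z, w].
In Python, from plant import telemetry, optics, ctrl gives the robot as it stands.
- The arm moves only by the shell command python3 -m handwheel 'ROWS' [FORCE]. ROWS is JSON, a list of rows, each a list of 7 numbers: the shift along the tool's x, y, z in m, then the turn, a rotation vector about the tool's x, y, z in rad, then the closure, from 0 (fully open) to 1 (shut). In form: [[x, y, z, wx, wy, wz, hand], ...]. A call has 1 to 5 rows; each row is the pose to reach, as a shift and turn from the pose commanded when the call began, along the tool's axes at that moment; what a row does not reach only later rows make up. A row lasts 1/10 s, in which the tool goes at most 50 mm and 8.59 degrees, less where a joint would pass 70% of its speed; a pose out of reach is approached as far as the arm can. A call with a gripper value outside its range is refused whole. The fingers move at their own pace and stop on an object; FORCE is the grip in N (left out, the last holds). Time passes only in rows, so rows that repeat a pose let the fingers close. It gives the time, the measured TCP pose, the force, the opening and the grip force at its end, in the units of the state.
- telemetry.get_state(): the state, without advancing time (a new reading comes with each control period).
- optics.read_camera(name): name is "scene" or "top" or "wrist"; returns the picture (480x640x3 uint8, red, green, blue); there is no depth.
- optics.camera_model(name): a dict with "camera_matrix" (3x3 intrinsics, pixels), "R" (3x3) and "t" (3): a world point X has camera coordinates R X + t. Camera axes: x right, y down, z forward; pixel columns grow to the right and rows downward; lengths in m; the calibration is good to about 2 mm. A picture is of the moment at which its call begins: read the wrist's pose just before it. camera_model takes no time and is no camera call; for the wrist camera it gives the pose at the moment of the call.
- ctrl.sign_off(): hands the job in; it is judged then, once.
The state is a dict: "time_s": time; "joint_pos": joint angles; "qvel": joint speeds; "effort": joint torques, N m; "tool_pos": TCP position; "tcp_rot": TCP orientation; "force": force on the tool from outside, world axes, zero at the start; "ft_torque": the same for the moment, N m; "opening": opening from 0.0 (shut) to 1.0 (fully open); "finger_force": force on a finger pad.
Only numpy, scipy, OpenCV 4.12 (cv2) and the standard library are available. Lean on these libraries where they do the work, as an engineer would, in place of code of your own. Each camera call takes 0.05 s, during which the arm holds its last target. There are 200 camera calls.

## Working session

There is one attempt and no reset: what is moved stays moved. The work goes in short steps, Python scripts to look and compute and a shell command to move; the robot and the scene stay as the last step left them, time stands still between calls to the robot, and variables do not carry over. Pictures are saved under pics/ and viewed, at most 10 in all, crops included, and the job is handed in when it is done.

```bash
mkdir -p pics; ls
python3 - <<'E'
from plant import telemetry, optics, ctrl
import cv2
print(ctrl.tcp_to_grasp, telemetry.get_state())
for n in ("top","scene"):
    im=optics.read_camera(n); cv2.imwrite(f"pics/{n}0.png",im[:,:,::-1]); m=optics.camera_model(n); print(n,m)
E
```

```text
pics
0.0187 {'time_s': 0.0, 'joint_pos': array([ 1.16132371,  0.70709713, -0.02761349,  1.48497604,  0.0220002 ,
        0.95086443, -0.0754848 ]), 'qvel': array([0.00095966, 0.00024506, 0.00012121, 0.00051666, 0.00113913,
       0.00141132, 0.00139279]), 'effort': array([ 4.20068900e-04, -8.83229685e+01,  1.23455621e+00, -2.36173493e+01,
        1.68735656e-02,  6.42188548e-03, -5.93946174e-05]), 'tool_pos': array([ 0.20664528, -0.53632329,  0.23083626]), 'tcp_rot': array([ 9.83139239e-01,  1.82857773e-01, -1.11973601e-04, -5.09076806e-04]), 'force': array([ 0.41956958,  0.70335226, -0.48732527]), 'ft_torque': array([-0.02979746,  0.03854152,  0.03507591]), 'finger_force': 0.0, 'opening': 1.0012773927889522}
top {'camera_matrix': array([[554.17289004,   0.        , 308.78767112],
       [  0.        , 554.17289004, 239.62778897],
       [  0.        ,   0.        ,   1.        ]]), 'R': array([[-0.00582076, -0.99998083,  0.00211342],
       [-0.98984489,  0.00546155, -0.14204673],
       [ 0.14203246, -0.00291878, -0.9898577 ]]), 't': array([0.01760724, 0.55992345, 1.25457228])}
scene {'camera_matrix': array([[528.47383639,   0.        , 320.59682801],
       [  0.        , 528.47383639, 245.41237837],
       [  0.        ,   0.        ,   1.        ]]), 'R': array([[-0.3437377 ,  0.93887626, -0.01886181],
       [ 0.5675112 ,  0.19168827, -0.80074131],
       [-0.74818142, -0.28594926, -0.59871327]]), 't': array([ 0.18972027, -0.24734581,  1.49410262])}
```

View pics/top0.png

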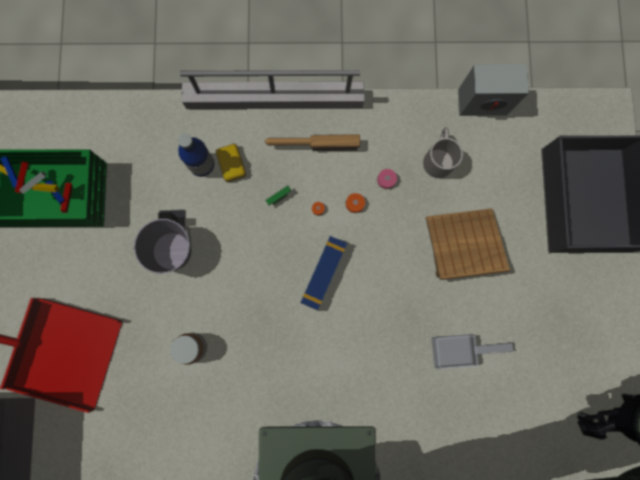

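View pics/scene0.png

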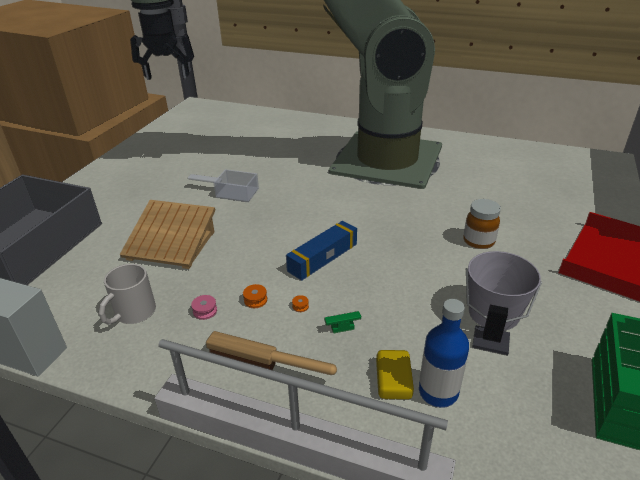

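The pictures show the case at about (325,272) in the top view, the large orange pulley at (356,203) with the small look-alike at (319,209), and the cleat at (279,196). The pail mouth is at (163,245) and the board at (469,243), on the right.

```bash
cat > h.py <<'E'
import numpy as np, cv2
from scipy.spatial.transform import Rotation as Rn
from plant import telemetry, optics, ctrl
def ray(m,px,z):
    K,R,t=(np.array(m[k]) for k in("camera_matrix","R","t"))
    d=R.T@np.linalg.solve(K,[px[0],px[1],1.]); c=-R.T@t
    return c+d*(z-c[2])/d[2]
def down(yaw):   # tool pointing down, tool x at yaw
    return Rn.from_euler('z',yaw)*Rn.from_euler('x',np.pi)
def delta(p,rot):
    s=telemetry.get_state(); r=Rn.from_quat(s['tcp_rot'])
    d=r.inv().apply(np.array(p)-s['tool_pos']); w=(r.inv()*rot).as_rotvec()
    print('row',d.round(4),w.round(4)); return d,w
def st():
    s=telemetry.get_state(); r=Rn.from_quat(s['tcp_rot'])
    print('t',round(s['time_s'],2),'p',s['tool_pos'].round(4),'x',r.as_matrix()[:,0].round(3),'z',r.as_matrix()[:,2].round(3),'q',s['joint_pos'].round(2),'F',s['force'].round(2),'M',s['ft_torque'].round(3),'open',round(s['opening'],3),'ff',round(s['finger_force'],1))
E
python3 - <<'E'
from h import *
im=cv2.imread('pics/top0.png'); m=optics.camera_model('top'); hsv=cv2.cvtColor(im,cv2.COLOR_BGR2HSV)
def blobs(lo,hi,roi,z,name,amin=30):
    k=cv2.inRange(hsv,lo,hi); q=np.zeros_like(k); x0,y0,x1,y1=roi; q[y0:y1,x0:x1]=k[y0:y1,x0:x1]
    for c in cv2.findContours(q,cv2.RETR_EXTERNAL,cv2.CHAIN_APPROX_NONE)[0]:
        if cv2.contourArea(c)<amin: continue
        w=np.array([ray(m,p[0],z)[:2] for p in c],np.float32)*1000
        (cx,cy),(a,b),th=cv2.minAreaRect(w); bp=cv2.boxPoints(((cx,cy),(a,b),th))
        e=max([bp[1]-bp[0],bp[2]-bp[1]],key=np.linalg.norm)
        print(name,'c',round(cx,1),round(cy,1),'size',round(a,1),round(b,1),'yaw long',round(float(np.arctan2(e[1],e[0])),3))
        yield c
list(blobs((3,150,100),(18,255,255),(300,180,380,225),.022,'orange'))
list(blobs((45,90,40),(85,255,255),(255,175,300,215),.028,'cleat'))
list(blobs((100,80,30),(130,255,255),(290,225,360,320),.044,'caseblue'))
list(blobs((18,110,90),(35,255,255),(290,225,360,320),.044,'band',8))
for c in blobs((5,70,70),(25,255,255),(415,195,525,290),.042,'board'):
    ap=cv2.approxPolyDP(c,6,True)[:,0]; print(ap.tolist())
g=cv2.medianBlur(cv2.cvtColor(im,cv2.COLOR_BGR2GRAY),3)[200:295,115:215]
h=cv2.HoughCircles(g,cv2.HOUGH_GRADIENT,1,5,param1=80,param2=12,minRadius=24,maxRadius=31)
for c in h[0][:4]: print('pail px',c+[115,200,0], ray(m,c[:2]+[115,200],.1))
A=cv2.resize(im[195:295,410:530],None,fx=4,fy=4,interpolation=cv2.INTER_CUBIC); B=cv2.resize(im[200:300,120:200],None,fx=4,fy=4,interpolation=cv2.INTER_CUBIC)
cv2.imwrite('pics/crop.png',np.hstack([A[:400],B[:400]])[:, :800])
E
```

```text
orange c 638.8 -8.1 size 27.2 27.4 yaw long -0.784
orange c 651.7 -96.7 size 43.2 41.5 yaw long 1.565
cleat c 668.6 86.4 size 16.2 61.2 yaw long -0.975
caseblue c 412.0 12.9 size 40.8 11.0 yaw long 1.186
caseblue c 483.2 -19.4 size 41.6 119.0 yaw long -0.424
caseblue c 554.1 -51.9 size 40.6 10.5 yaw long 1.18
band c 423.0 7.3 size 43.0 7.7 yaw long 1.149
band c 543.0 -47.1 size 43.6 7.7 yaw long 1.156
board c 548.9 -355.4 size 154.7 171.4 yaw long -1.433
[[491, 209], [426, 217], [440, 278], [509, 270]]
pail px [160.5 245.5  26. ] [0.54003538 0.34415352 0.1       ]
pail px [194.5        251.5         25.39999962] [0.52618698 0.26833005 0.1       ]
pail px [166.5        244.5         27.10000038] [0.5422038  0.33089861 0.1       ]
```

View pics/crop.png

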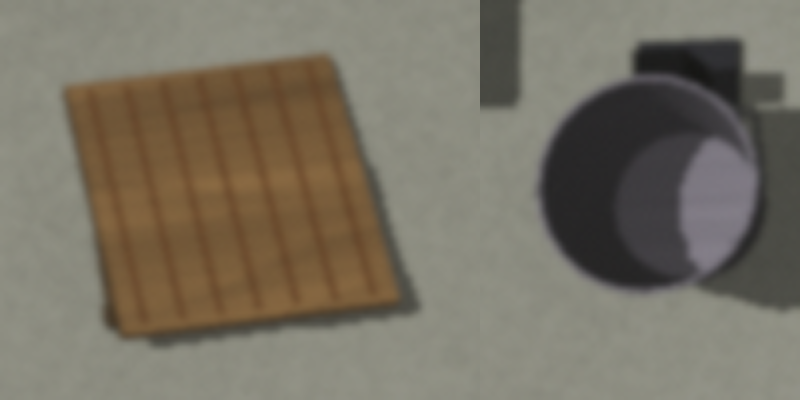

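The crop shows the board corners at (426,217), (493,209), (510,270) and (440,276) in full-picture pixels. The pail mouth is centred at (162,245.5).

Run:
```python
from h import *
m=optics.camera_model('top')
P=[ray(m,p,z) for p,z in [((426.3,216.7),.02),((493,208.7),.02),((510,269.7),.064),((440,276.3),.064)]]
for p in P: print(p.round(4))
c=np.mean(P,axis=0); d=(P[0]+P[1]-P[2]-P[3])[:2]; l=(P[0]+P[3]-P[1]-P[2])[:2]
print('board',c.round(4),'yaw',np.arctan2(d[1],d[0]),np.arctan2(-l[0],l[1]),np.linalg.norm(d)/2,np.linalg.norm(l)/2)
print('pail',ray(m,(162.2,245.5),.1))
st()
delta((.652,-.097,.15),down(0)); delta((.652,-.097,.006),down(0))
```

```text
[ 0.6166 -0.2665  0.02  ]
[ 0.6352 -0.4269  0.02  ]
[ 0.4849 -0.4431  0.064 ]
[ 0.4708 -0.2831  0.064 ]
board [ 0.5519 -0.3549  0.042 ] yaw 0.11004968100064412 0.10175596347531866 0.14900242430854144 0.16103212119924618
pail [0.54001447 0.34037857 0.1       ]
t 0.1 p [ 0.2067 -0.5363  0.2309] x [ 0.933  0.36  -0.   ] z [-0.     0.001 -1.   ] q [ 1.16  0.71 -0.03  1.48  0.02  0.95 -0.08] F [-0.72  0.18  0.84] M [-0.034  0.045  0.052] open 1.0 ff 0.0
row [ 0.5735 -0.2497  0.0811] [-1.000e-03  2.000e-04  3.678e-01]
row [ 0.5735 -0.2496  0.2251] [-1.000e-03  2.000e-04  3.678e-01]
```

```bash
R='x'; python3 -m handwheel '[[0.57,-0.25,0.03,0,0,0.368,0],[0.57,-0.25,0.03,0,0,0.368,0],[0.57,-0.25,0.03,0,0,0.368,0],[0.57,-0.25,0.03,0,0,0.368,0],[0.57,-0.25,0.03,0,0,0.368,0]]' 40
python3 - <<'E'
from h import *
st(); delta((.652,-.097,.12),down(0))
E
```

```text
time_s: 0.6
tool_pos: [0.3852, -0.359, 0.2191]
tcp_rot: [1.0, -0.0, -0.0, -0.0]
force: [-0.3, -1.6, 0.2]
opening: 0.997
finger_force: 0.0
t 0.6 p [ 0.3852 -0.359   0.2191] x [ 1. -0. -0.] z [-0.  0. -1.] q [ 0.62  0.65  0.12  1.68 -0.1   0.81 -0.78] F [-0.27 -1.55  0.16] M [-0.035 -0.074  0.018] open 0.997 ff 0.0
row [ 0.2667 -0.2621  0.099 ] [-0.0002  0.0002 -0.0004]
```

```bash
python3 -m handwheel '[[0.14,-0.14,0,0,0,0,0],[0.14,-0.14,0,0,0,0,0],[0.14,-0.14,0,0,0,0,0],[0.14,-0.14,0,0,0,0,0],[0.14,-0.14,0,0,0,0,0]]' >/dev/null
python3 -m handwheel '[[0.127,-0.122,0.1,0,0,0,0.1],[0.127,-0.122,0.1,0,0,0,0.1],[0.127,-0.122,0.1,0,0,0,0.1],[0.127,-0.122,0.1,0,0,0,0.1],[0.127,-0.122,0.1,0,0,0,0.1]]'
python3 - <<'E'
from h import *
st(); delta((.652,-.097,.003),down(0))
im=optics.read_camera('wrist'); cv2.imwrite('pics/w1.png',im[:,:,::-1])
m=optics.camera_model('wrist')
k=cv2.inRange(cv2.cvtColor(im,cv2.COLOR_RGB2HSV),(3,150,90),(18,255,255))
for c in cv2.findContours(k,cv2.RETR_EXTERNAL,cv2.CHAIN_APPROX_NONE)[0]:
    if cv2.contourArea(c)>300:
        (u,v),r=cv2.minEnclosingCircle(c); print(u,v,r,ray(m,(u,v),.022).round(4))
E
```

```text
time_s: 1.6
tool_pos: [0.6522, -0.093, 0.1149]
tcp_rot: [1.0, 0.003, -0.002, -0.002]
force: [-0.4, -0.2, -0.0]
opening: 0.9
finger_force: 0.0
t 1.6 p [ 0.6522 -0.093   0.1149] x [ 1.     0.005 -0.004] z [-0.004  0.004 -1.   ] q [ 0.02  0.99  0.17  1.27 -0.18  0.91 -1.33] F [-0.37 -0.24 -0.01] M [-0.018  0.035  0.023] open 0.9 ff 0.0
row [0.0002 0.0044 0.1119] [-0.0036  0.0039  0.0054]
184.24192810058594 254.72579956054688 26.981664657592773 [ 0.6449 -0.0153  0.022 ]
325.8153076171875 239.6621551513672 39.00834274291992 [ 0.6547 -0.1009  0.022 ]
```

```bash
python3 -m handwheel '[[0.001,0.005,0.112,-0.0036,0.0039,0.005,0.1],[0.001,0.005,0.112,-0.0036,0.0039,0.005,0.1],[0.001,0.005,0.112,-0.0036,0.0039,0.005,0.1],[0.001,0.005,0.112,-0.0036,0.0039,0.005,0.1],[0.001,0.005,0.112,-0.0036,0.0039,0.005,0.6]]' 30 >/dev/null
python3 -m handwheel '[[0,0,0,0,0,0,0.9],[0,0,0,0,0,0,0.9],[0,0,0,0,0,0,0.9],[0,0,0,0,0,0,0.9],[0,0,0,0,0,0,0.9]]' 
python3 -m handwheel '[[0,0,-0.05,0,0,0,0.9],[0,0,-0.1,0,0,0,0.9],[0,0,-0.15,0,0,0,0.9],[0,0,-0.2,0,0,0,0.9],[0,0,-0.2,0,0,0,0.9]]'
python3 - <<'E'
from h import *
st(); delta((.54,.34,.2),down(0))
im=optics.read_camera('wrist'); cv2.imwrite('pics/w2.png',im[:,:,::-1])
E
```

```text
time_s: 2.65
tool_pos: [0.6533, -0.1039, 0.0099]
tcp_rot: [1.0, -0.003, 0.004, 0.002]
force: [-2.9, 1.5, 16.0]
opening: 0.509
finger_force: 28.3
time_s: 3.15
tool_pos: [0.6536, -0.1037, 0.2155]
tcp_rot: [1.0, -0.003, 0.007, 0.003]
force: [-0.1, -0.1, -0.6]
opening: 0.506
finger_force: 31.2
t 3.15 p [ 0.6536 -0.1037  0.2155] x [ 1.    -0.005  0.015] z [ 0.015 -0.005 -1.   ] q [ 0.03  0.87  0.2   1.17 -0.17  1.1  -1.35] F [-0.12 -0.14 -0.64] M [ 0.033 -0.06   0.068] open 0.506 ff 31.2
row [-0.1161 -0.4431  0.0114] [ 0.0053 -0.015  -0.0052]
```

View pics/w2.png

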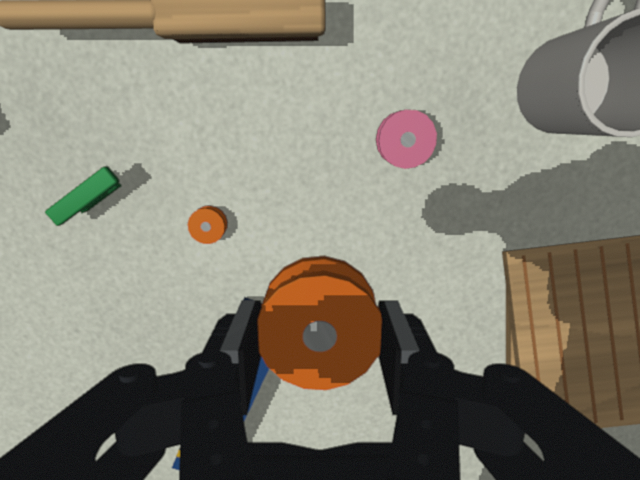

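```bash
python3 -m handwheel '[[-0.09,-0.23,0,0.005,-0.015,0,0.9],[-0.09,-0.23,0,0.005,-0.015,0,0.9],[-0.09,-0.23,0,0.005,-0.015,0,0.9],[-0.09,-0.23,0,0.005,-0.015,0,0.9],[-0.09,-0.23,0,0.005,-0.015,0,0.9]]' >/dev/null
python3 -m handwheel '[[-0.026,-0.213,0.07,0,0,0,0.9],[-0.026,-0.213,0.07,0,0,0,0.9],[-0.026,-0.213,0.07,0,0,0,0.9],[-0.026,-0.213,0.07,0,0,0,0.9],[-0.026,-0.213,0.07,0,0,0,0.9]]'
python3 - <<'E'
from h import *
st(); delta((.54,.34,.12),down(0))
E
```

```text
time_s: 4.2
tool_pos: [0.5346, 0.3449, 0.1353]
tcp_rot: [1.0, -0.001, -0.007, -0.001]
force: [-0.4, -0.1, 0.4]
opening: 0.505
finger_force: 31.2
t 4.2 p [0.5346 0.3449 0.1353] x [ 1.    -0.001 -0.013] z [-0.013  0.002 -1.   ] q [-0.73  0.94  0.25  1.34 -0.27  0.9  -1.98] F [-0.35 -0.09  0.44] M [-0.027 -0.006  0.012] open 0.505 ff 31.2
row [0.0056 0.0049 0.0152] [-0.0024  0.0132 -0.0014]
```

```bash
python3 -m handwheel '[[0.0056,0.005,0.02,0,0.013,0,0.9],[0.0056,0.005,0.02,0,0.013,0,0.9],[0.0056,0.005,0.02,0,0.013,0,0.9],[0.0056,0.005,0.02,0,0.013,0,0.3],[0.0056,0.005,0.02,0,0.013,0,0.3]]' >/dev/null
python3 -m handwheel '[[0,0,0,0,0,0,0.2],[0,0,0,0,0,0,0.2],[0,0,-0.05,0,0,-0.15,0.2],[0,0,-0.1,0,0,-0.3,0.3],[0,0,-0.1,0,0,-0.45,0.3]]'
python3 - <<'E'
from h import *
st(); delta((.6686,.0864,.2),down(2.166))
im=optics.read_camera('top'); cv2.imwrite('pics/top1.png',im[:,:,::-1])
h=cv2.cvtColor(im,cv2.COLOR_RGB2HSV)[215:280,130:195]; k=cv2.inRange(h,(3,130,40),(18,255,255)); print(k.sum()/255, cv2.boundingRect(k))
E
```

```text
time_s: 5.2
tool_pos: [0.5441, 0.3362, 0.223]
tcp_rot: [0.975, 0.223, 0.005, -0.002]
force: [0.1, -1.1, -0.0]
opening: 0.7
finger_force: 0.0
t 5.2 p [0.5441 0.3362 0.223 ] x [0.9   0.435 0.011] z [ 0.01   0.006 -1.   ] q [-0.67  0.82  0.15  1.25 -0.12  1.07 -1.63] F [ 0.11 -1.06 -0.03] M [-0.025 -0.053  0.067] open 0.7 ff 0.0
row [0.0031 0.2791 0.0228] [ 0.0091 -0.0092 -1.7155]
300.0 (33, 25, 21, 20)
```

```bash
python3 -m handwheel '[[0.003,0.27,0,0.009,-0.009,-0.75,0.3],[0.003,0.27,0,0.009,-0.009,-0.75,0.3],[0.003,0.27,0,0.009,-0.009,-0.75,0.3],[0.003,0.27,0,0.009,-0.009,-0.75,0.3],[0.003,0.27,0,0.009,-0.009,-0.75,0.3]]' >/dev/null
python3 -m handwheel '[[0,0,0,0,0,-0.75,0.3],[0,0,0,0,0,-0.75,0.3],[0,0,0,0,0,-0.75,0.3],[0,0,0,0,0,-0.75,0.3],[0,0,0,0,0,-0.75,0.3]]'
python3 - <<'E'
from h import *
st(); delta((.6686,.0864,.13),down(2.166))
im=optics.read_camera('wrist'); m=optics.camera_model('wrist'); cv2.imwrite('pics/w3.png',im[:,:,::-1])
k=cv2.inRange(cv2.cvtColor(im,cv2.COLOR_RGB2HSV),(45,90,90),(85,255,255))
for c in cv2.findContours(k,cv2.RETR_EXTERNAL,cv2.CHAIN_APPROX_NONE)[0]:
    if cv2.contourArea(c)>300:
        w=np.array([ray(m,p[0],.03)[:2] for p in c],np.float32)*1000
        print(cv2.minAreaRect(w), cv2.boundingRect(c))
E
```

```text
time_s: 6.25
tool_pos: [0.6517, 0.111, 0.2156]
tcp_rot: [0.562, 0.827, -0.003, -0.005]
force: [0.2, -0.7, 0.0]
opening: 0.702
finger_force: 0.0
t 6.25 p [0.6517 0.111  0.2156] x [-0.368  0.93   0.005] z [-0.012  0.001 -1.   ] q [-0.1   0.89 -0.3   1.12  0.25  1.18 -0.01] F [ 0.18 -0.68  0.03] M [ 0.009 -0.025  0.028] open 0.702 ff 0.0
row [-0.0296  0.0076  0.0853] [-0.0104 -0.0066 -0.2183]
((669.7026977539062, 86.94695281982422), (15.319814682006836, 65.30252838134766), 34.368900299072266) (315, 206, 32, 76)
```

```bash
python3 -m handwheel '[[-0.029,0.007,0.08,-0.01,-0.0066,-0.22,0.3],[-0.029,0.007,0.11,-0.01,-0.0066,-0.22,0.3],[-0.029,0.007,0.16,-0.01,-0.0066,-0.22,0.3],[-0.029,0.007,0.17,-0.01,-0.0066,-0.22,0.3],[-0.029,0.007,0.17,-0.01,-0.0066,-0.22,0.3]]'
python3 - <<'E'
from h import *
st(); delta((.6692,.0867,.015),down(2.17))
E
```

```text
time_s: 6.8
tool_pos: [0.6652, 0.0863, 0.0424]
tcp_rot: [0.471, 0.882, -0.002, -0.002]
force: [-0.7, 0.2, 0.2]
opening: 0.702
finger_force: 0.0
t 6.8 p [0.6652 0.0863 0.0424] x [-0.556  0.831  0.002] z [-0.005 -0.001 -1.   ] q [-0.05  1.1  -0.31  1.24  0.37  0.86  0.15] F [-0.68  0.23  0.25] M [-0.004  0.051  0.014] open 0.702 ff 0.0
row [-0.0019  0.0036  0.0273] [-0.0049 -0.0018 -0.0099]
```

```bash
python3 -m handwheel '[[-0.002,0.0036,0.027,-0.005,0,-0.01,0.3],[-0.002,0.0036,0.027,-0.005,0,-0.01,0.3],[-0.002,0.0036,0.027,-0.005,0,-0.01,0.5],[-0.002,0.0036,0.027,-0.005,0,-0.01,1],[-0.002,0.0036,0.027,-0.005,0,-0.01,1]]' 30
python3 -m handwheel '[[0,0,0,0,0,0,1],[0,0,0,0,0,0,1],[0,0,0,0,0,0,1],[0,0,0,0,0,0,1],[0,0,0,0,0,0,1]]' 
python3 -m handwheel '[[0,0,-0.05,0,0,0,1],[0,0,-0.1,0,0,0,1],[0,0,-0.15,0,0,0,1],[0,0,-0.2,0,0,0,1],[0,0,-0.2,0,0,0,1]]'
python3 - <<'E'
from h import *
st(); delta((.54,.34,.2),down(1.57))
im=optics.read_camera('wrist'); cv2.imwrite('pics/w4.png',im[:,:,::-1])
E
```

```text
time_s: 7.3
tool_pos: [0.6721, 0.0872, 0.0208]
tcp_rot: [0.465, 0.885, 0.003, 0.002]
force: [0.0, 0.5, -0.4]
opening: 0.193
finger_force: 1.4
time_s: 7.8
tool_pos: [0.672, 0.0872, 0.0207]
tcp_rot: [0.465, 0.885, 0.003, 0.002]
force: [-1.6, -1.0, 9.7]
opening: 0.178
finger_force: 30.8
time_s: 8.3
tool_pos: [0.6724, 0.0872, 0.2268]
tcp_rot: [0.465, 0.885, 0.006, 0.006]
force: [0.4, 0.9, -1.5]
opening: 0.181
finger_force: 29.8
t 8.3 p [0.6724 0.0872 0.2268] x [-0.567  0.824 -0.005] z [ 0.015  0.005 -1.   ] q [-0.04  0.9  -0.36  1.06  0.3   1.22  0.23] F [ 0.41  0.91 -1.51] M [0.023 0.004 0.017] open 0.181 ff 29.8
row [0.2834 0.0339 0.026 ] [ 1.630e-02 -1.000e-04  6.037e-01]
```

View pics/w4.png

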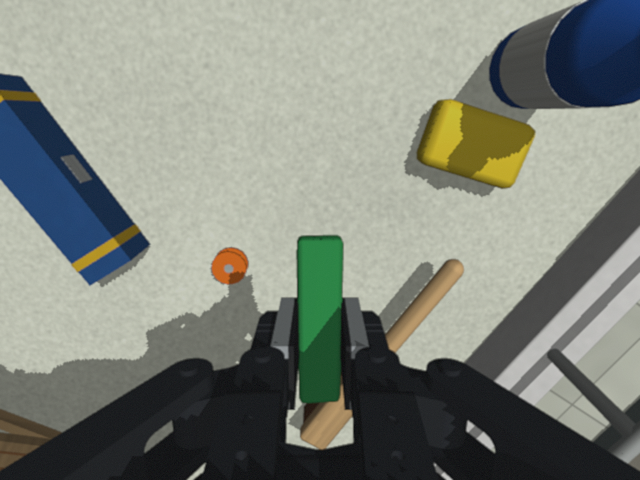

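```bash
python3 -m handwheel '[[0.24,0.03,0,0.016,0,0,1],[0.24,0.03,0,0.016,0,0,1],[0.24,0.03,0,0.016,0,0,1],[0.24,0.03,0,0.016,0,0,1],[0.24,0.03,0,0.016,0,0,1]]' >/dev/null
python3 -m handwheel '[[0.043,0.004,0.08,0,0,0,1],[0.043,0.004,0.08,0,0,0,1],[0.043,0.004,0.08,0,0,0,1],[0.043,0.004,0.08,0,0,0,1],[0.043,0.004,0.08,0,0,0,1]]'
python3 - <<'E'
from h import *
st(); delta((.54,.34,.12),down(2.17))
E
```

```text
time_s: 9.35
tool_pos: [0.538, 0.3377, 0.1402]
tcp_rot: [0.465, 0.885, -0.004, -0.001]
force: [-0.7, 0.2, 0.3]
opening: 0.176
finger_force: 29.8
t 9.35 p [0.538  0.3377 0.1402] x [-0.567  0.824 -0.001] z [-0.006 -0.006 -1.   ] q [-0.48  0.92 -0.31  1.33  0.31  0.94 -0.25] F [-0.68  0.2   0.33] M [ 0.048 -0.078  0.083] open 0.176 ff 29.8
row [0.0008 0.0031 0.0202] [-0.0087  0.0014  0.0034]
```

```bash
python3 -m handwheel '[[0.001,0.003,0.025,-0.009,0,0,1],[0.001,0.003,0.025,-0.009,0,0,1],[0.001,0.003,0.025,-0.009,0,0,0.6],[0.001,0.003,0.025,-0.009,0,0,0.4],[0.001,0.003,0.025,-0.009,0,0,0.4]]' >/dev/null
python3 -m handwheel '[[0,0,0,0,0,0,0.3],[0,0,0,0,0,0,0.3],[0,0,-0.05,0,0,-0.15,0.3],[0,0,-0.1,0,0,-0.3,0.1],[0,0,-0.1,0,0,-0.45,0]]'
python3 - <<'E'
from h import *
st(); delta((.483,-.0195,.2),down(2.717))
im=optics.read_camera('top'); cv2.imwrite('pics/top2.png',im[:,:,::-1])
for lo,hi in (((3,130,40),(18,255,255)),((45,90,30),(85,255,255))):
  h=cv2.cvtColor(im,cv2.COLOR_RGB2HSV)[215:280,130:195]; k=cv2.inRange(h,lo,hi); print(k.sum()/255, cv2.boundingRect(k))
E
```

```text
time_s: 10.35
tool_pos: [0.5404, 0.3421, 0.2205]
tcp_rot: [0.253, 0.967, 0.003, 0.003]
force: [-0.2, -0.2, -0.7]
opening: 0.988
finger_force: 0.0
t 10.35 p [0.5404 0.3421 0.2205] x [-0.872  0.489 -0.004] z [ 0.007  0.004 -1.   ] q [-0.42  0.85 -0.46  1.24  0.38  1.13  0.16] F [-0.22 -0.21 -0.7 ] M [-0.009  0.025 -0.011] open 0.988 ff 0.0
row [-0.1268 -0.3436  0.0188] [ 0.0065  0.0044 -0.0869]
0.0 (0, 0, 0, 0)
0.0 (0, 0, 0, 0)
```

```bash
python3 -m handwheel '[[-0.08,-0.22,0,0.0065,0.004,-0.087,0],[-0.08,-0.22,0,0.0065,0.004,-0.087,0],[-0.08,-0.22,0,0.0065,0.004,-0.087,0],[-0.08,-0.22,0,0.0065,0.004,-0.087,0],[-0.08,-0.22,0,0.0065,0.004,-0.087,0]]' >/dev/null
python3 -m handwheel '[[-0.035,-0.125,0.05,0,0,0,0],[-0.035,-0.125,0.05,0,0,0,0],[-0.035,-0.125,0.05,0,0,0,0],[-0.035,-0.125,0.05,0,0,0,0],[-0.035,-0.125,0.05,0,0,0,0]]'
python3 - <<'E'
from h import *
st(); delta((.483,-.0195,.010),down(2.717))
im=optics.read_camera('top'); cv2.imwrite('pics/top3.png',im[:,:,::-1])
for lo,hi in (((3,130,40),(18,255,255)),((45,90,30),(85,255,255))):
  h=cv2.cvtColor(im,cv2.COLOR_RGB2HSV)[215:280,130:195]; k=cv2.inRange(h,lo,hi); print(k.sum()/255, cv2.boundingRect(k))
E
```

```text
time_s: 11.4
tool_pos: [0.4787, -0.0188, 0.1648]
tcp_rot: [0.215, 0.977, -0.003, -0.003]
force: [0.3, 0.4, 1.4]
opening: 0.999
finger_force: 0.0
t 11.4 p [ 0.4787 -0.0188  0.1648] x [-0.907  0.42   0.005] z [-0.008 -0.005 -1.   ] q [ 0.25  0.71 -0.49  1.89  0.52  0.68  0.58] F [0.29 0.36 1.4 ] M [-0.017 -0.032 -0.006] open 0.999 ff 0.0
row [-0.005   0.0023  0.1548] [-0.0078 -0.0052 -0.0091]
148.0 (33, 25, 20, 14)
261.0 (31, 33, 25, 21)
```

```bash
python3 -m handwheel '[[-0.005,0.002,0.05,-0.008,-0.005,-0.009,0],[-0.005,0.002,0.1,-0.008,-0.005,-0.009,0],[-0.005,0.002,0.14,-0.008,-0.005,-0.009,0],[-0.005,0.002,0.15,-0.008,-0.005,-0.009,0],[-0.005,0.002,0.15,-0.008,-0.005,-0.009,0]]' 80 >/dev/null
python3 -c "from h import *;st();delta((.483,-.0195,.010),down(2.717))"
python3 -m handwheel '[[0,0,0,0,0,0,0.9],[0,0,0,0,0,0,0.9],[0,0,0,0,0,0,0.9],[0,0,0,0,0,0,0.9],[0,0,0,0,0,0,0.9]]' 
python3 -m handwheel '[[0,0,0,0,0,0,0.9],[0,0,0,0,0,0,0.9],[0,0,0,0,0,0,0.9]]' 
python3 -c "from h import *;st()"
```

```text
t 11.95 p [ 0.4833 -0.0184  0.0151] x [-0.913  0.408  0.   ] z [-0. -0. -1.] q [ 0.09  0.97 -0.22  1.98  0.75  0.27  0.39] F [0.46 0.87 1.27] M [-0.078 -0.025  0.031] open 0.999 ff 0.0
row [-0.0002 -0.0011  0.0051] [-0.0002 -0.0001  0.0048]
time_s: 12.45
tool_pos: [0.4842, -0.0195, 0.0168]
tcp_rot: [0.209, 0.978, 0.0, 0.002]
force: [-2.8, 0.0, 22.8]
opening: 0.501
finger_force: 79.9
time_s: 12.75
tool_pos: [0.4842, -0.0195, 0.0168]
tcp_rot: [0.209, 0.978, 0.0, 0.002]
force: [-2.5, -0.7, 23.1]
opening: 0.497
finger_force: 79.9
t 12.75 p [ 0.4842 -0.0195  0.0168] x [-0.912  0.409 -0.003] z [ 0.004  0.    -1.   ] q [ 0.1   0.97 -0.22  1.98  0.75  0.27  0.39] F [-2.46 -0.68 23.09] M [ 0.173  0.622 -0.169] open 0.497 ff 79.9
```

```bash
python3 -m handwheel '[[0,0,-0.03,0,0,0,0.9],[0,0,-0.06,0,0,0,0.9],[0,0,-0.08,0,0,0,0.9],[0,0,-0.09,0,0,0,0.9],[0,0,-0.09,0,0,0,0.9]]' >/dev/null
python3 -m handwheel '[[0,0,0,0,0,0,0.9],[0,0,0,0,0,0,0.9],[0,0,0,0,0,0,0.9]]' >/dev/null
python3 - <<'E'
from h import *
st()
s=telemetry.get_state();r=Rn.from_quat(s['tcp_rot']);print('M tool',r.inv().apply(s['ft_torque']),'F',r.inv().apply(s['force']))
im=optics.read_camera('scene'); cv2.imwrite('pics/s1.png',im[100:340,140:460,::-1].repeat(2,0).repeat(2,1))
s=telemetry.get_state();r=Rn.from_quat(s['tcp_rot']);print('M tool',r.inv().apply(s['ft_torque']))
E
```

```text
t 13.55 p [ 0.483  -0.0193  0.1045] x [-0.913  0.408  0.   ] z [-0. -0. -1.] q [ 0.2   0.81 -0.41  1.95  0.63  0.52  0.49] F [ 0.05  0.06 -6.6 ] M [0.084 0.24  0.001] open 0.501 ff 85.4
M tool [ 0.02081544  0.2533914  -0.00052024] F [-0.01978981  0.07439677  6.60470711]
M tool [-0.00708142  0.30541977  0.04764014]
```

View pics/s1.png

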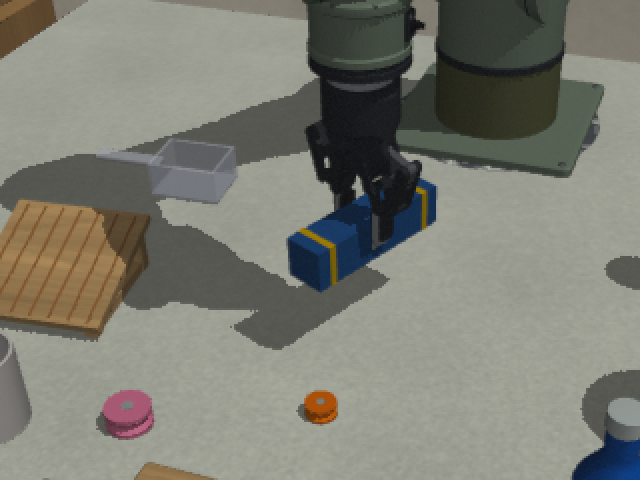

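Run:
```python
from h import *
delta((.565,-.07,.1045),down(2.94))
```

```text
row [-0.0954 -0.0128  0.0002] [ 0.      0.     -0.2191]
```

```bash
python3 -m handwheel '[[-0.03,-0.004,0,0,0,-0.1,0.9],[-0.06,-0.008,0,0,0,-0.2,0.9],[-0.095,-0.013,0,0,0,-0.22,0.9],[-0.095,-0.013,0,0,0,-0.22,0.9],[-0.095,-0.013,0,0,0,-0.22,0.9]]' 
python3 -m handwheel '[[0,0,0.03,0,0,0,0.9],[0,0,0.05,0,0,0,0.9],[0,0,0.07,0,0,0,0.9],[0,0,0.078,0,0,0,0.9],[0,0,0.082,0,0,0,0.9]]' 
python3 -c "from h import *;st();delta((.565,-.07,.0168),down(2.94))"
```

```text
time_s: 14.1
tool_pos: [0.5644, -0.0703, 0.1046]
tcp_rot: [0.101, 0.995, 0.0, -0.0]
force: [-1.0, 0.5, -7.3]
opening: 0.496
finger_force: 85.5
time_s: 14.6
tool_pos: [0.5643, -0.0696, 0.023]
tcp_rot: [0.1, 0.995, 0.0, 0.0]
force: [-0.2, 0.3, -6.4]
opening: 0.497
finger_force: 85.7
t 14.6 p [ 0.5643 -0.0696  0.023 ] x [-0.98   0.199 -0.   ] z [ 0.  0. -1.] q [ 0.3   1.04 -0.47  1.67  0.74  0.62  0.78] F [-0.16  0.3  -6.4 ] M [0.084 0.266 0.047] open 0.497 ff 85.7
row [-0.0007 -0.0002  0.0062] [0.0001 0.     0.0014]
```

```bash
python3 -m handwheel '[[0,0,0.003,0,0,0,0.9],[0,0,0.005,0,0,0,0.9],[0,0,0.006,0,0,0,0.9],[0,0,0.007,0,0,0,0.9],[0,0,0.007,0,0,0,0.9]]' 
python3 -m handwheel '[[0,0,0,0,0,0,0.4],[0,0,0,0,0,0,0.2],[0,0,0,0,0,0,0],[0,0,0,0,0,0,0],[0,0,0,0,0,0,0]]' 
python3 -m handwheel '[[0,0,0,0,0,0,0],[0,0,-0.04,0,0,0,0],[0,0,-0.09,0,0,0,0],[0,0,-0.14,0,0,0,0],[0,0,-0.14,0,0,0,0]]'
python3 - <<'E'
from h import *
st()
im=optics.read_camera('wrist'); m=optics.camera_model('wrist'); cv2.imwrite('pics/w5.png',im[:,:,::-1])
hs=cv2.cvtColor(im,cv2.COLOR_RGB2HSV)
k=cv2.inRange(hs,(18,110,60),(35,255,255))
for c in cv2.findContours(k,cv2.RETR_EXTERNAL,cv2.CHAIN_APPROX_NONE)[0]:
    if cv2.contourArea(c)>100:
        w=np.array([ray(m,p[0],.044)[:2] for p in c],np.float32)*1000
        print(cv2.minAreaRect(w), cv2.boundingRect(c))
E
```

```text
time_s: 15.1
tool_pos: [0.5649, -0.0702, 0.017]
tcp_rot: [0.1, 0.995, -0.0, 0.001]
force: [-3.9, 0.1, 2.7]
opening: 0.5
finger_force: 86.7
time_s: 15.6
tool_pos: [0.5649, -0.0701, 0.0164]
tcp_rot: [0.1, 0.995, 0.0, 0.001]
force: [0.1, 0.6, 0.5]
opening: 1.0
finger_force: 0.0
time_s: 16.1
tool_pos: [0.5667, -0.0699, 0.162]
tcp_rot: [0.1, 0.995, 0.0, 0.004]
force: [-0.6, -0.1, -0.8]
opening: 1.005
finger_force: 0.0
t 16.1 p [ 0.5667 -0.0699  0.162 ] x [-0.98   0.2   -0.009] z [ 0.009 -0.    -1.   ] q [ 0.37  0.84 -0.61  1.59  0.58  0.89  0.91] F [-0.65 -0.11 -0.8 ] M [-0.006 -0.014  0.009] open 1.005 ff 0.0
((625.2047729492188, -84.9775390625), (43.66682815551758, 6.935007572174072), 78.42139434814453) (286, 314, 64, 10)
((497.5538330078125, -58.43443298339844), (44.37034225463867, 7.4667863845825195), 78.4341812133789) (281, 116, 75, 14)
```

View pics/w5.png

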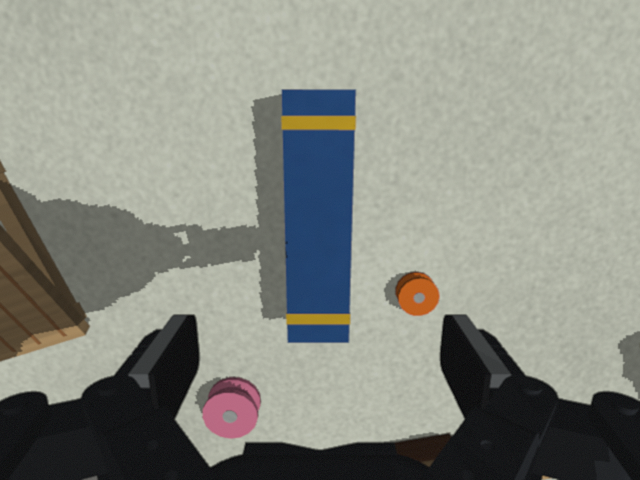

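```bash
cat >> h.py <<'E'
def tilt(yaw,th): return down(yaw)*Rn.from_rotvec([0,-th,0])
YC=2.939; TH=.7
u=np.array([np.cos(YC),np.sin(YC),0]); G=np.array([.561,-.072,.030])+.05*u
RG=tilt(YC,TH); PG=G+ctrl.tcp_to_grasp*RG.apply([0,0,1])
E
python3 - <<'E'
from h import *
print(PG); delta(PG+[0,0,.09],RG); delta(PG,RG)
E
```

```text
[ 0.52382308 -0.06436346  0.01569745]
row [ 0.0425 -0.0026  0.0531] [ 0.001  -0.6945  0.001 ]
row [ 0.043  -0.0027  0.1431] [ 0.001  -0.6945  0.001 ]
```

```bash
python3 -m handwheel '[[0.0425,-0.003,0.05,0,-0.69,0,0],[0.0425,-0.003,0.05,0,-0.69,0,0],[0.0425,-0.003,0.05,0,-0.69,0,0],[0.0425,-0.003,0.05,0,-0.69,0,0],[0.0425,-0.003,0.05,0,-0.69,0,0]]' >/dev/null
python3 -c "
from h import *
st();delta(PG+[0,0,.04],RG);delta(PG,RG)"
```

```text
t 16.65 p [ 0.5324 -0.0847  0.1109] x [-0.941  0.186 -0.282] z [ 0.25  -0.176 -0.952] q [ 0.03  0.78 -0.06  2.05  1.35  0.23  0.03] F [-0.53 -0.16 -0.49] M [ 0.169  0.386 -0.054] open 1.001 ff 0.0
row [0.0274 0.0243 0.0468] [-0.119  -0.4134  0.0323]
row [0.0386 0.029  0.0849] [-0.119  -0.4134  0.0323]
```

```bash
python3 -m handwheel '[[0.0274,0.0243,0,-0.119,-0.4134,0.0323,0],[0.0274,0.0243,0,-0.119,-0.4134,0.0323,0],[0.0274,0.0243,0,-0.119,-0.4134,0.0323,0],[0.0274,0.0243,0,-0.119,-0.4134,0.0323,0],[0.0274,0.0243,0,-0.119,-0.4134,0.0323,0]]' >/dev/null
python3 -c "
from h import *
st();delta(PG+[0,0,.09],RG);delta(PG,RG)"
```

```text
t 17.15 p [ 0.5105 -0.06    0.0983] x [-0.854  0.152 -0.497] z [ 0.466 -0.201 -0.862] q [ 0.15  0.88 -0.45  2.38  2.3   0.8  -1.01] F [ 0.05 -3.02 -1.15] M [ 0.034  0.492 -0.123] open 0.997 ff 0.0
row [-0.0157 -0.0019  0.0007] [-0.1008 -0.1786  0.0325]
row [0.029  0.0072 0.0783] [-0.1008 -0.1786  0.0325]
```

```bash
python3 -m handwheel '[[-0.0157,-0.002,0,-0.1,-0.1786,0.0325,0],[-0.0157,-0.002,0,-0.1,-0.1786,0.0325,0],[-0.0157,-0.002,0,-0.1,-0.1786,0.0325,0],[-0.0157,-0.002,0,-0.1,-0.1786,0.0325,0],[-0.0157,-0.002,0,-0.1,-0.1786,0.0325,0]]' >/dev/null
python3 -c "
from h import *
st();delta(PG+[0,0,.09],RG);delta(PG+[0,0,.04],RG);delta(PG,RG)"
```

```text
t 17.65 p [ 0.5351 -0.0649  0.1051] x [-0.76   0.151 -0.633] z [ 0.619 -0.133 -0.774] q [ 0.57  1.25 -1.33  2.45  2.14  1.54 -0.6 ] F [ 0.53 -0.34 -0.01] M [0.136 0.691 0.046] open 1.001 ff 0.0
row [ 0.0083 -0.0017 -0.0075] [-0.0056 -0.015   0.005 ]
row [ 0.04   -0.0013  0.0312] [-0.0056 -0.015   0.005 ]
row [ 0.0653 -0.001   0.0622] [-0.0056 -0.015   0.005 ]
```

```bash
python3 -m handwheel '[[0.04,-0.0013,0.0312,-0.0056,-0.015,0.005,0],[0.04,-0.0013,0.0312,-0.0056,-0.015,0.005,0],[0.04,-0.0013,0.0312,-0.0056,-0.015,0.005,0],[0.04,-0.0013,0.0312,-0.0056,-0.015,0.005,0],[0.04,-0.0013,0.0312,-0.0056,-0.015,0.005,0]]' >/dev/null
python3 -c "
from h import *
st();delta(PG+[0,0,.04],RG);delta(PG,RG)"
```

```text
t 18.15 p [ 0.5378 -0.064   0.0551] x [-0.754  0.155 -0.639] z [ 0.626 -0.128 -0.77 ] q [ 0.6   1.57 -1.57  2.45  2.2   1.87 -0.38] F [-0.19 -0.62  0.08] M [0.145 0.647 0.013] open 1.0 ff 0.0
row [ 0.0101 -0.0032 -0.0091] [ 0.0009 -0.0073 -0.0004]
row [ 0.0356 -0.0032  0.0217] [ 0.0009 -0.0073 -0.0004]
```

```bash
cat > kin.py <<'E'
import numpy as np, itertools
from scipy.optimize import least_squares
from scipy.spatial.transform import Rotation as Rn
def fk(q,k):
    h,l1,l2,L,a1,c7=k[:6]; s=k[6:]
    Rz=lambda a:Rn.from_euler('z',a); Ry=lambda a:Rn.from_euler('y',a)
    A=Rz(s[0]*q[0])*Ry(q[1]); p=np.array([0,0,h])+A.apply([a1,0,l1])
    A=A*Rz(s[1]*q[2])*Ry(q[3]); p=p+A.apply([-a1,0,l2]); el=p
    A=A*Rz(s[2]*q[4])*Ry(q[5]); p=p+A.apply([0,0,L]); A=A*Rz(s[3]*q[6]+c7)
    return p,A,el
D=[([1.1613,.7071,-.0276,1.4850,.0220,.9509,-.0755],[.2066,-.5363,.2308],[.933,.36,0],[0,0,-1]),
([.62,.65,.12,1.68,-.1,.81,-.78],[.3852,-.359,.2191],[1,0,0],[0,0,-1]),
([.02,.99,.17,1.27,-.18,.91,-1.33],[.6522,-.093,.1149],[1,.005,-.004],[-.004,.004,-1]),
([-.73,.94,.25,1.34,-.27,.9,-1.98],[.5346,.3449,.1353],[1,-.001,-.013],[-.013,.002,-1]),
([-.04,.9,-.36,1.06,.3,1.22,.23],[.6724,.0872,.2268],[-.567,.824,-.005],[.015,.005,-1]),
([.09,.97,-.22,1.98,.75,.27,.39],[.4833,-.0184,.0151],[-.913,.408,0],[0,0,-1]),
([.3,1.04,-.47,1.67,.74,.62,.78],[.5643,-.0696,.023],[-.98,.199,0],[0,0,-1]),
([.15,.88,-.45,2.38,2.3,.8,-1.01],[.5105,-.06,.0983],[-.854,.152,-.497],[.466,-.201,-.862]),
([.57,1.25,-1.33,2.45,2.14,1.54,-.6],[.5351,-.0649,.1051],[-.76,.151,-.633],[.619,-.133,-.774]),
([.6,1.57,-1.57,2.45,2.2,1.87,-.38],[.5378,-.064,.0551],[-.754,.155,-.639],[.626,-.128,-.77])]
def fit():
    best=None
    for s in itertools.product([1,-1],repeat=4):
        def f(k):
            o=[]
            for q,p,x,z in D:
                P,A,_=fk(q,list(k)+list(s)); M=A.as_matrix()
                o+=list((P-p)*5)+list(M[:,0]-x)+list(M[:,2]-z)
            return o
        for c in (0,1.57,3.14,-1.57):
            r=least_squares(f,[.3,.4,.4,.25,0,c])
            if best is None or r.cost<best[0]: best=(r.cost,list(r.x)+list(s),np.abs(r.fun).max())
    return best
if __name__=='__main__':
    b=fit(); print(b)
    np.save('kin.npy',b[1])
E
time python3 kin.py
```

```text
(np.float64(0.1059842168770984), [np.float64(0.28009140682874245), np.float64(0.5264574369972753), np.float64(0.2761847109969759), np.float64(0.29024197556652886), np.float64(0.0034602628406397995), np.float64(1.5746163224167038), -1, -1, -1, -1], np.float64(0.17938349446580945))
real	0m25.415s
user	0m25.821s
sys	0m0.140s
```

```bash
cat > kin2.py <<'E'
from kin import *
Ry=lambda a:Rn.from_euler('y',a); Rz=lambda a:Rn.from_euler('z',-a)
def fk2(q,k):
    o=k[:7]; v=np.reshape(k[7:],(5,3)); q=np.array(q)+o; p=np.zeros(3); A=Rz(q[0])
    p=p+A.apply(v[0]); A=A*Ry(q[1]); p=p+A.apply(v[1]); A=A*Rz(q[2])*Ry(q[3]); p=p+A.apply(v[2])
    A=A*Rz(q[4]); A=A*Ry(q[5]); p=p+A.apply(v[3]); A=A*Rz(q[6]); p=p+A.apply(v[4]); return p,A
def res(k):
    o=[]
    for q,p,x,z in D:
        P,A=fk2(q,k); M=A.as_matrix(); o+=list((P-p)*5)+list(M[:,0]-x)+list(M[:,2]-z)
    return np.array(o+list(np.array(k-k0)*.01))
b=np.load('kin.npy'); k0=np.zeros(22); k0[6]=-b[5]; k0[[9,12,15,18]]=b[:4]
if __name__=='__main__':
    r=least_squares(res,k0,loss='soft_l1',f_scale=.01); n=len(D)*9
    print(r.x[:7].round(3)); print(r.x[7:].reshape(5,3).round(3)); print(np.abs(r.fun[:n]).reshape(-1,9).max(1).round(3)); np.save('kin2.npy',r.x)
E
python3 kin2.py
```

```text
[-3.000e-03 -4.000e-03 -0.000e+00  2.000e-03 -2.000e-03  1.000e-03
 -1.578e+00]
[[ 0.009 -0.005  0.302]
 [-0.012 -0.005  0.52 ]
 [-0.    -0.026  0.295]
 [ 0.006  0.002  0.297]
 [ 0.     0.003  0.006]]
[0.004 0.008 0.013 0.006 0.006 0.005 0.005 0.008 0.008 0.003]
```

```bash
cat > sim.py <<'E'
from h import *
from kin2 import fk2
k=np.load('kin2.npy'); lo=np.array([-2.71,-.32,-1.57,0,-1.46,0,-2.83]); hi=np.array([2.71,2.16,1.52,2.45,4.6,2.02,2.83])
def go(q,P,R,n=40):
    for i in range(n):
        p,A=fk2(q,k); dp=np.array(P)-p; w=A.apply((A.inv()*R).as_rotvec())
        f=min(1,.01/max(1e-9,np.linalg.norm(dp)),.03/max(1e-9,np.linalg.norm(w))); e=np.r_[dp,w]*f
        J=np.zeros((6,7))
        for j in range(7):
            qq=np.array(q);qq[j]+=1e-4; a,B=fk2(qq,k); J[:,j]=np.r_[(a-p),(B*A.inv()).as_rotvec()]/1e-4
        q=np.clip(q+J.T@np.linalg.solve(J@J.T+1e-4*np.eye(6),e),lo,hi)
    p,A=fk2(q,k); print(np.round(q,2),'err',np.linalg.norm(p-P).round(4),round((A.inv()*R).magnitude(),3)); return q
def grasp(th,off,zz):
    g=np.array([.561,-.072,zz])+off*u; R=tilt(YC,th); return g+ctrl.tcp_to_grasp*R.apply([0,0,1]),R,g
def place(th,off,zz,az,up=0.,bx=0.,by=0.,yb=.106):
    n=np.array([np.sin(.28)*np.cos(yb),np.sin(.28)*np.sin(yb),np.cos(.28)])
    c=np.array([.552,-.355,.042])+n*(.085+up)
    g=np.array([np.cos(az),np.sin(az),0]); g-=n*(g@n); g/=np.linalg.norm(g)
    # lying: u (light end), v up ; standing: u=n, v=-g
    y0=np.cross([0,0,1],u); C0=np.c_[u,y0,[0,0,1]]; y1=np.cross(-g,n); C1=np.c_[n,y1,-g]
    T=C1@C0.T; P,R,_=grasp(th,off,zz); return c+T@(P-np.array([.561,-.072,.022])), Rn.from_matrix(T)*R
E
python3 - <<'E'
from sim import *
q=telemetry.get_state()['joint_pos']
def run(q,th,az,start):
    for P,R in start: q=go(q,P,R)
    P,R,_=grasp(th,.05,.03); q=go(q,P+[0,0,.09],R,60); q=go(q,P,R); q=go(q,P+[0,0,.2],R); 
    P2,R2=place(th,.05,.03,az,.06); q=go(q,P2,R2,90); P2,R2=place(th,.05,.03,az); q=go(q,P2,R2); print()
for th in(.35,.45):
    for az in(-.5,-.2):
        print(th,az)
        run(q,th,az,[((.55,-.064,.15),tilt(YC,.7)),((.65,-.08,.3),tilt(YC,.7))])
        run(q,th,az,[((.55,-.064,.15),tilt(YC,.7)),((.65,-.08,.3),tilt(YC,0))])
E
```

```text
0.35 -0.5
[ 0.63  1.26 -1.57  2.38  2.    1.62 -0.42] err 0.0 0.0
[ 0.72  0.97 -1.57  1.87  1.7   1.28  0.09] err 0.0001 0.0
[ 0.67  1.2  -1.44  2.18  1.69  1.31 -0.18] err 0.0 0.0
[ 0.63  1.39 -1.33  2.21  1.91  1.35 -0.27] err 0.0 0.0
[ 0.74  1.   -1.57  2.05  1.41  1.29  0.03] err 0.0 0.0
[ 0.84  1.02 -1.11  2.08  2.21  1.33  2.52] err 0.0322 0.307
[ 0.92  1.13 -0.99  2.14  2.52  1.26  2.69] err 0.0 0.0

[ 0.63  1.26 -1.57  2.38  2.    1.62 -0.42] err 0.0 0.0
[ 0.5   1.09 -1.56  1.01  1.15  1.81  0.81] err 0.0 0.0
[ 0.67  1.22 -1.47  2.18  1.69  1.34 -0.17] err 0.0 0.0
[ 0.64  1.4  -1.36  2.21  1.91  1.38 -0.26] err 0.0 0.0
[ 0.74  1.   -1.57  2.05  1.41  1.29  0.03] err 0.0 0.0
[ 0.84  1.02 -1.11  2.08  2.21  1.33  2.52] err 0.0322 0.307
[ 0.92  1.13 -0.99  2.14  2.52  1.26  2.69] err 0.0 0.0

0.35 -0.2
[ 0.63  1.26 -1.57  2.38  2.    1.62 -0.42] err 0.0 0.0
[ 0.72  0.97 -1.57  1.87  1.7   1.28  0.09] err 0.0001 0.0
[ 0.67  1.2  -1.44  2.18  1.69  1.31 -0.18] err 0.0 0.0
[ 0.63  1.39 -1.33  2.21  1.91  1.35 -0.27] err 0.0 0.0
[ 0.74  1.   -1.57  2.05  1.41  1.29  0.03] err 0.0 0.
[... 1440 characters left out ...]
9] err 0.0001 0.0
[ 0.65  1.21 -1.43  2.27  1.82  1.36 -0.32] err 0.0 0.0
[ 0.62  1.41 -1.32  2.3   2.05  1.43 -0.39] err 0.0 0.0
[ 0.73  0.99 -1.57  2.15  1.54  1.28 -0.11] err 0.0 0.0
[ 1.24  1.32 -1.57  1.96  1.94  1.12 -2.17] err 0.0831 0.462
[ 1.22  1.38 -1.57  2.01  2.22  1.14 -2.74] err 0.0 0.0

[ 0.63  1.26 -1.57  2.38  2.    1.62 -0.42] err 0.0 0.0
[ 0.5   1.09 -1.56  1.01  1.15  1.81  0.81] err 0.0 0.0
[ 0.66  1.23 -1.46  2.27  1.82  1.38 -0.31] err 0.0 0.0
[ 0.62  1.43 -1.34  2.3   2.05  1.45 -0.38] err 0.0 0.0
[ 0.73  0.99 -1.57  2.15  1.54  1.28 -0.11] err 0.0 0.0
[ 1.24  1.32 -1.57  1.96  1.94  1.12 -2.17] err 0.0831 0.462
[ 1.22  1.38 -1.57  2.01  2.22  1.14 -2.74] err 0.0 0.0
```

```bash
cat >> sim.py <<'E'
def place(th,off,zz,az,up=0.,yb=.106):
    n=np.array([np.sin(.28)*np.cos(yb),np.sin(.28)*np.sin(yb),np.cos(.28)])
    c=np.array([.552,-.355,.042])+n*(.085+up)
    g=np.array([np.cos(az),np.sin(az),0]); g-=n*(g@n); g/=np.linalg.norm(g)
    y0=np.cross([0,0,1],u); C0=np.c_[u,y0,[0,0,1]]; C1=np.c_[n,np.cross(-g,n),-g]; T=C1@C0.T
    P,R,_=grasp(th,off,zz); return c+T@(P-np.array([.561,-.072,.022])), Rn.from_matrix(T)*R
E
python3 - <<'E'
from sim import *
q0=telemetry.get_state()['joint_pos']
for off in (.02,):
  for az in (-.6,-.3,0.):
    print('az',az); q=q0
    q=go(q,(.55,-.064,.15),tilt(YC,.7)); q=go(q,(.60,-.064,.25),tilt(YC,.3)); 
    P,R,_=grasp(0,off,.035); q=go(q,P+[0,0,.15],R,60); print('grasp'); q=go(q,P,R); q=go(q,P+[0,0,.15],R)
    for y,t in ((1,0),(2,0),(3.14+az+.2,0),(3.14+az+.2,.5),(3.14+az+.2,.9)): q=go(q,(.58+.02*(t>0),-.09*y,.25+.03*t),down(YC+y)*Rn.from_rotvec([0,t,0]),60)
    print('place'); P2,R2=place(0,off,.035,az,.06); q=go(q,P2,R2,60); P2,R2=place(0,off,.035,az); q=go(q,P2,R2); print(P2,R2.as_matrix()[:,2])
E
```

```text
az -0.6
[ 0.63  1.26 -1.57  2.38  2.    1.62 -0.42] err 0.0 0.0
[ 0.67  1.03 -1.57  1.68  1.31  1.41  0.34] err 0.0 0.0
[ 0.66  1.16 -1.52  1.67  1.17  1.48  0.4 ] err 0.0 0.0
grasp
[ 0.64  1.38 -1.37  1.76  1.42  1.34  0.28] err 0.0 0.0
[ 0.66  1.16 -1.51  1.67  1.17  1.48  0.4 ] err 0.0 0.0
[ 0.65  1.09 -1.57  1.39  1.1   1.65  1.61] err 0.0 0.0
[ 0.76  1.11 -1.57  1.31  1.12  1.68  2.8 ] err 0.0 0.0
[ 0.84  1.18 -1.57  1.28  1.25  1.78  2.83] err 0.0449 0.839
[ 0.9   1.07 -1.57  1.72  1.57  1.49  2.83] err 0.0219 0.424
[ 0.87  1.03 -1.49  2.09  2.    1.5   2.79] err 0.0 0.0
place
[ 0.9   1.35 -1.08  2.24  2.89  1.8   2.73] err 0.0 0.0
[ 0.9   1.47 -1.    2.26  3.02  1.87  2.72] err 0.0 0.0
[ 0.58532956 -0.35525785  0.14173246] [ 0.78510191 -0.5838475  -0.20672951]
az -0.3
[ 0.63  1.26 -1.57  2.38  2.    1.62 -0.42] err 0.0 0.0
[ 0.67  1.03 -1.57  1.68  1.31  1.41  0.34] err 0.0 0.0
[ 0.66  1.16 -1.52  1.67  1.17  1.48  0.4 ] err 0.0 0.0
grasp
[ 0.64  1.38 -1.37  1.76  1.42  1.34  0.28] err 0.0 0.0
[ 0.66  1.16 -1.51  1.67  1.17  1.48  0.4 ] err 0.0 0.0
[ 0.65  1.09 -1.57  1.39  1.
[... 538 characters left out ...]
.57  1.68  1.31  1.41  0.34] err 0.0 0.0
[ 0.66  1.16 -1.52  1.67  1.17  1.48  0.4 ] err 0.0 0.0
grasp
[ 0.64  1.38 -1.37  1.76  1.42  1.34  0.28] err 0.0 0.0
[ 0.66  1.16 -1.51  1.67  1.17  1.48  0.4 ] err 0.0 0.0
[ 0.65  1.09 -1.57  1.39  1.1   1.65  1.61] err 0.0 0.0
[ 0.76  1.11 -1.57  1.31  1.12  1.68  2.8 ] err 0.0 0.0
[ 0.86  1.19 -1.57  1.25  1.3   1.8   2.83] err 0.041 1.491
[ 1.06  1.14 -1.57  1.71  1.58  1.43  2.83] err 0.0762 1.166
[ 1.24  1.07 -1.49  2.    2.01  0.81  2.83] err 0.0167 0.7
place
[ 1.34  1.35 -1.2   2.06  3.21  0.66  2.83] err 0.0 0.0
[ 1.35  1.46 -1.13  2.08  3.34  0.7   2.83] err 0.0 0.0
[ 0.58633503 -0.35197755  0.14134516] [ 0.96150011 -0.00835671 -0.27467744]
```

Run:
```python
from sim import *
q0=telemetry.get_state()['joint_pos']; F=Rn.from_rotvec([0,0,np.pi]); off=.02
for over in (0,.6):
  for az in (-.6,-.3):
    print('az',az,'over',over); q=q0
    q=go(q,(.55,-.064,.15),tilt(YC,.7)); q=go(q,(.60,-.064,.2),tilt(YC,.0))
    for y in (2,1,0.4,-.2-over,-.2): q=go(q,(.58,-.07,.2),down(y))
    P,R,_=grasp(0,off,.035); q=go(q,P+[0,0,.1],R*F); print('grasp'); q=go(q,P,R*F); q=go(q,P+[0,0,.15],R*F)
    for i,(y,t) in enumerate(((.8,0),(1.8,0),(3.14+az,0),(3.14+az,.5),(3.14+az,.9))): q=go(q,(.58,-.07*(i+1),.25),down(y)*Rn.from_rotvec([0,-t,0]))
    print('place'); P2,R2=place(0,off,.035,az,.06); q=go(q,P2,R2*F,60); P2,R2=place(0,off,.035,az); q=go(q,P2,R2*F)
```

```text
az -0.6 over 0
[ 0.63  1.26 -1.57  2.38  2.    1.62 -0.42] err 0.0 0.0
[ 0.59  1.18 -1.57  1.41  1.19  1.63  0.54] err 0.0 0.0
[ 0.62  1.1  -1.45  1.49  1.09  1.5  -0.4 ] err 0.0 0.0
[ 0.58  1.02 -1.27  1.49  0.98  1.36 -1.32] err 0.0 0.0
[ 0.55  0.97 -1.15  1.48  0.9   1.28 -1.87] err 0.0 0.0
[ 0.51  0.92 -1.01  1.48  0.81  1.2  -2.39] err 0.0 0.0
[ 0.51  0.92 -1.01  1.48  0.81  1.2  -2.39] err 0.0 0.0
[ 0.51  0.98 -0.94  1.71  0.94  0.97 -2.57] err 0.0 0.0
grasp
[ 0.46  1.12 -0.82  1.75  1.13  0.82 -2.71] err 0.0 0.0
[ 0.53  0.91 -0.99  1.66  0.86  1.06 -2.5 ] err 0.0 0.0
[ 0.58  0.95 -1.27  1.41  0.9   1.42 -1.45] err 0.0 0.0
[ 0.72  1.05 -1.47  1.37  1.04  1.58 -0.4 ] err 0.0 0.0
[ 0.81  1.12 -1.57  1.28  1.13  1.69  0.47] err 0.0 0.0
[ 0.99  1.05 -1.56  1.76  1.56  1.37  0.15] err 0.0 0.0
[ 1.11  1.12 -1.51  2.06  2.12  1.35 -0.16] err 0.0 0.0
place
[ 0.95  1.4  -1.18  2.25  2.91  1.81 -0.29] err 0.0 0.0
[ 0.95  1.52 -1.09  2.26  3.05  1.87 -0.3 ] err 0.0 0.0
az -0.3 over 0
[ 0.63  1.26 -1.57  2.38  2.    1.62 -0.42] err 0.0 0.0
[ 0.59  1.18 -1.57  1.41  1.19  1.63  0.54] err 0.
[... 2138 characters left out ...]
.0 0.0
[ 0.46  0.87 -0.87  1.47  0.7   1.13 -2.83] err 0.0002 0.078
[ 0.5   0.91 -0.99  1.48  0.79  1.19 -2.38] err 0.0 0.0
[ 0.5   0.97 -0.92  1.71  0.93  0.96 -2.56] err 0.0 0.0
grasp
[ 0.45  1.12 -0.8   1.75  1.11  0.8  -2.7 ] err 0.0 0.0
[ 0.52  0.91 -0.97  1.66  0.84  1.05 -2.49] err 0.0 0.0
[ 0.57  0.94 -1.25  1.41  0.89  1.41 -1.45] err 0.0 0.0
[ 0.71  1.04 -1.46  1.37  1.03  1.57 -0.39] err 0.0 0.0
[ 0.8   1.12 -1.57  1.28  1.14  1.7   0.77] err 0.0007 0.002
[ 1.08  1.06 -1.57  1.76  1.5   1.21  0.51] err 0.0 0.0
[ 1.27  1.17 -1.57  2.03  2.1   1.05  0.21] err 0.0 0.0
place
[ 1.23  1.55 -1.49  2.22  2.93  1.32  0.11] err 0.0 0.0
[ 1.26  1.67 -1.42  2.24  3.06  1.32  0.14] err 0.0 0.0
```

```bash
python3 -c "
from h import *
delta((.55,-.064,.15),tilt(YC,.7)); delta((.6,-.066,.2),down(YC))"
```

```text
row [-0.0698  0.0025 -0.0654] [ 0.0009 -0.0073 -0.0004]
row [-0.1397  0.0107 -0.0723] [ 1.000e-03  6.927e-01 -1.000e-04]
```

```bash
python3 -m handwheel '[[-0.035,0.001,-0.033,0,0,0,0],[-0.07,0.0025,-0.065,0,0,0,0],[-0.1,0.005,-0.07,0,0.15,0,0],[-0.14,0.01,-0.072,0,0.3,0,0],[-0.14,0.01,-0.072,0,0.45,0,0]]' >/dev/null
python3 -c "
from h import *
st();delta((.58,-.066,.2),down(YC))"
```

```text
t 18.65 p [ 0.5958 -0.0695  0.1958] x [-0.913  0.182 -0.365] z [ 0.352 -0.099 -0.931] q [ 0.66  1.08 -1.49  1.85  1.49  1.32  0.16] F [-0.54  0.13 -2.47] M [ 0.096  0.489 -0.004] open 0.999 ff 0.0
row [ 0.0135  0.     -0.0098] [-0.0266  0.3737  0.001 ]
```

```bash
python3 -m handwheel '[[0.0135,0,-0.01,-0.027,0.374,0,0],[0.0135,0,-0.01,-0.027,0.374,0,0],[0.0135,0,-0.01,-0.027,0.374,0,0],[0.0135,0,-0.01,-0.027,0.374,0,0]]' >/dev/null
for i in 1 2 3 4; do python3 -m handwheel '[[0,0,0,0,0,0.15,0],[0,0,0,0,0,0.3,0],[0,0,0,0,0,0.45,0],[0,0,0,0,0,0.6,0],[0,0,0,0,0,0.74,0]]' >/dev/null; done
python3 - <<'E'
from sim import *
F=Rn.from_rotvec([0,0,np.pi]); P,R,_=grasp(.25,.025,.035)
st(); delta(P+[0,0,.08],R*F)
E
```

```text
t 21.05 p [ 0.578  -0.0663  0.1967] x [ 1.    -0.026 -0.001] z [-0.001 -0.004 -1.   ] q [ 0.47  0.88 -0.89  1.49  0.73  1.13 -2.17] F [-0.31 -0.9  -0.46] M [0.045 0.019 0.   ] open 0.998 ff 0.0
row [-0.0369  0.0022  0.0998] [-0.0184  0.2499  0.176 ]
```

```bash
python3 -m handwheel '[[-0.037,0.002,0.05,-0.018,0.25,0.176,0],[-0.037,0.002,0.09,-0.018,0.25,0.176,0],[-0.037,0.002,0.1,-0.018,0.25,0.176,0],[-0.037,0.002,0.1,-0.018,0.25,0.176,0]]' 100 >/dev/null
python3 - <<'E'
from sim import *
F=Rn.from_rotvec([0,0,np.pi]); P,R,_=grasp(.25,.025,.035)
st(); delta(P,R*F)
E
```

```text
t 21.45 p [ 0.5508 -0.0704  0.1046] x [ 0.96  -0.165  0.225] z [ 0.218 -0.06  -0.974] q [ 0.24  0.82 -0.37  1.94  1.08  0.37 -2.74] F [ 1.98  1.68 -2.01] M [0.147 0.202 0.01 ] open 1.001 ff 0.0
row [-0.0296 -0.0027  0.0831] [0.0141 0.0222 0.0319]
```

```bash
python3 -m handwheel '[[-0.01,-0.003,0.01,0.014,0.022,0.032,0],[-0.018,-0.003,0.04,0.014,0.022,0.032,0],[-0.0296,-0.0027,0.083,0.014,0.022,0.032,0],[-0.0296,-0.0027,0.083,0.014,0.022,0.032,0],[-0.0296,-0.0027,0.083,0.014,0.022,0.032,0]]' 100 >/dev/null
python3 - <<'E'
from sim import *
F=Rn.from_rotvec([0,0,np.pi]); P,R,_=grasp(.25,.025,.035)
st(); delta(P,R*F)
E
```

```text
t 21.95 p [ 0.5553 -0.0691  0.0272] x [ 0.956 -0.194  0.22 ] z [ 0.215 -0.048 -0.975] q [ 0.02  0.96  0.05  1.96  1.1   0.   -2.83] F [-0.96  0.59  1.15] M [ 0.065  0.22  -0.054] open 0.999 ff 0.0
row [-0.0161  0.0016  0.007 ] [0.0034 0.028  0.0019]
```

Run:
```python
from sim import *
F=Rn.from_rotvec([0,0,np.pi]); P,R,_=grasp(.0,.015,.035)
delta(P,R*F)
for th,off in ((0,.015),(.08,.015),(.1,.01)):
    P,R,_=grasp(th,off,.035); go(telemetry.get_state()['joint_pos'],P,R*F)
```

```text
row [-0.011   0.0016  0.0087] [ 0.0036 -0.222   0.0015]
[ 0.32  1.05 -0.52  1.73  0.85  0.6  -2.48] err 0.0 0.0
[ 0.27  1.01 -0.41  1.82  0.96  0.44 -2.61] err 0.0 0.0
[ 0.25  1.01 -0.39  1.82  0.98  0.42 -2.63] err 0.0 0.0
```

```bash
python3 -m handwheel '[[-0.003,0.0016,0,0.0036,-0.175,0.0015,0],[-0.011,0.0016,0.003,0.0036,-0.175,0.0015,0],[-0.011,0.0016,0.0087,0.0036,-0.175,0.0015,0],[-0.011,0.0016,0.0087,0.0036,-0.175,0.0015,0],[-0.011,0.0016,0.0087,0.0036,-0.175,0.0015,0]]' 100 >/dev/null
python3 - <<'E'
from sim import *
F=Rn.from_rotvec([0,0,np.pi]); P,R,_=grasp(.05,.015,.035)
st(); delta(P,R*F)
E
```

```text
t 22.45 p [ 0.5476 -0.0708  0.0168] x [ 0.977 -0.204  0.053] z [ 0.051 -0.012 -0.999] q [ 0.31  1.03 -0.46  1.79  0.94  0.5  -2.57] F [-0.26  0.26  0.78] M [0.023 0.044 0.001] open 1.002 ff 0.0
row [-0.0007 -0.0015  0.0005] [ 0.0012 -0.0028 -0.0036]
```

Close firmly, lift, record the moment.

```bash
python3 -m handwheel '[[0,0,0,0,0,0,0.9],[0,0,0,0,0,0,0.9],[0,0,0,0,0,0,0.9],[0,0,0,0,0,0,0.9],[0,0,0,0,0,0,0.9]]' 110
python3 -m handwheel '[[0,0,0,0,0,0,0.9],[0,0,-0.03,0,0,0,0.9],[0,0,-0.07,0,0,0,0.9],[0,0,-0.11,0,0,0,0.9],[0,0,-0.15,0,0,0,0.9]]' >/dev/null
python3 -m handwheel '[[0,0,-0.05,0,0,0,0.9],[0,0,-0.07,0,0,0,0.9],[0,0,-0.07,0,0,0,0.9],[0,0,-0.07,0,0,0,0.9]]'
python3 - <<'E'
from sim import *
st()
s=telemetry.get_state();r=Rn.from_quat(s['tcp_rot']);print('M tool',r.inv().apply(s['ft_torque']))
q=s['joint_pos'];F=Rn.from_rotvec([0,0,np.pi]);az=-.6
for i,(y,t) in enumerate(((.8,0),(1.8,0),(3.14+az,0),(3.14+az,.5),(3.14+az,.9))): q=go(q,(.58,-.07*(i+1),.25),down(y)*Rn.from_rotvec([0,-t,0]))
P2,R2=place(.05,.015,.035,az,.06); q=go(q,P2,R2*F,60); P2,R2=place(.05,.015,.035,az); q=go(q,P2,R2*F)
q=s['joint_pos']; print('combined')
P2,R2=place(.05,.015,.035,az,.12);
Ra=Rn.from_quat(s['tcp_rot'])
for y,t in ((.8,.2),(1.8,.5),(3.14+az,.9)): q=go(q,(.58,-.09*y,.27),down(y)*Rn.from_rotvec([0,-t,0]))
q=go(q,P2,R2*F,60); P2,R2=place(.05,.015,.035,az); q=go(q,P2,R2*F)
E
```

```text
time_s: 22.95
tool_pos: [0.5471, -0.0692, 0.0162]
tcp_rot: [0.995, -0.101, 0.024, 0.003]
force: [-4.5, 3.2, 17.5]
opening: 0.499
finger_force: 113.2
time_s: 23.85
tool_pos: [0.5363, -0.0678, 0.2338]
tcp_rot: [0.995, -0.102, 0.023, 0.004]
force: [0.7, 0.8, -6.8]
opening: 0.491
finger_force: 115.2
t 23.85 p [ 0.5363 -0.0678  0.2338] x [ 0.978 -0.202  0.046] z [ 0.044 -0.013 -0.999] q [ 0.45  0.71 -0.75  1.65  0.59  0.97 -2.27] F [ 0.71  0.85 -6.83] M [0.184 0.525 0.041] open 0.491 ff 115.2
M tool [ 0.07579977 -0.55106225 -0.03955889]
[ 0.51  0.85 -1.02  1.41  0.73  1.28 -1.33] err 0.0 0.0
[ 0.68  0.96 -1.25  1.36  0.9   1.44 -0.3 ] err 0.0 0.0
[ 0.79  1.04 -1.39  1.28  1.01  1.57  0.53] err 0.0 0.0
[ 0.97  0.94 -1.36  1.76  1.48  1.17  0.16] err 0.0 0.0
[ 1.07  1.01 -1.32  2.06  2.14  1.18 -0.28] err 0.0 0.0
[ 0.9   1.31 -1.06  2.24  2.82  1.74 -0.45] err 0.0 0.0
[ 0.9   1.44 -0.98  2.26  2.95  1.83 -0.47] err 0.0 0.0
combined
[ 0.37  0.87 -0.94  1.23  0.74  1.55 -1.3 ] err 0.0 0.0
[ 0.46  0.82 -1.02  1.58  1.18  1.43 -0.6 ] err 0.0 0.0
[ 0.72  0.78 -1.04  2.18  2.05  1.14 -0.67] err 0.0 0.0
[ 0.78  1.05 -0.82  2.2   2.7   1.53 -0.71] err 0.0 0.0
[ 0.78  1.33 -0.71  2.26  2.91  1.78 -0.76] err 0.0 0.0
```

```bash
for i in 1 2 3; do python3 -m handwheel '[[0,0,0,0,0,-0.15,0.9],[0,0,0,0,0,-0.3,0.9],[0,0,0,0,0,-0.45,0.9],[0,0,0,0,0,-0.6,0.9],[0,0,0,0,0,-0.74,0.9]]' >/dev/null; done
python3 - <<'E'
from sim import *
st(); az=-.6
delta((.56,-.2,.28),down(np.pi+az)*Rn.from_rotvec([0,-.4,0]))
im=optics.read_camera('scene'); cv2.imwrite('pics/s2.png',im[60:340,100:460,::-1].repeat(2,0).repeat(2,1))
E
```

```text
t 25.35 p [ 0.5365 -0.0675  0.2329] x [-0.436  0.899 -0.03 ] z [ 0.044 -0.012 -0.999] q [ 0.64  0.91 -1.3   1.64  0.95  1.29 -0.37] F [-0.57  0.3  -6.35] M [-0.314 -0.021 -0.015] open 0.497 ff 115.2
row [-0.1308 -0.0353 -0.0444] [-0.0784 -0.353  -0.5158]
```

View pics/s2.png

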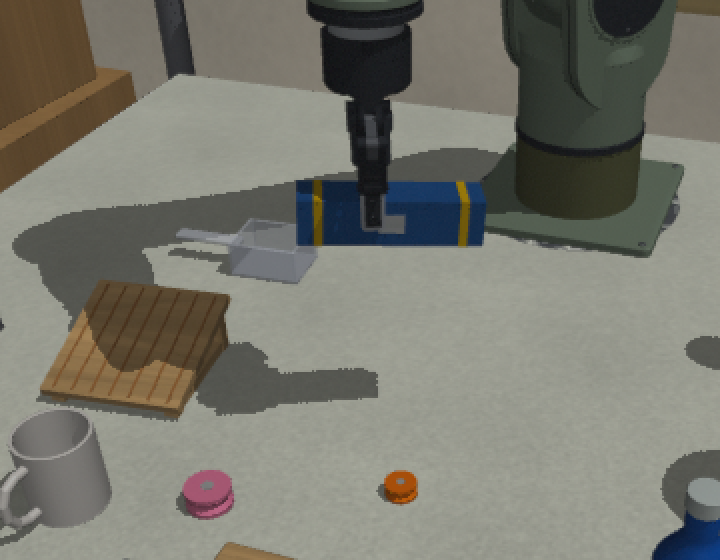

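```bash
python3 -m handwheel '[[-0.03,-0.008,-0.04,-0.018,-0.08,-0.12,0.9],[-0.06,-0.016,-0.044,-0.036,-0.16,-0.24,0.9],[-0.1,-0.026,-0.044,-0.054,-0.24,-0.36,0.9],[-0.13,-0.035,-0.044,-0.07,-0.32,-0.47,0.9],[-0.13,-0.035,-0.044,-0.078,-0.353,-0.516,0.9]]'
python3 - <<'E'
from sim import *
st(); az=-.6; F=Rn.from_rotvec([0,0,np.pi])
P2,R2=place(.05,.015,.035,az,.08); delta(P2,R2*F); print(P2); go(telemetry.get_state()['joint_pos'],P2,R2*F,90)
E
```

```text
time_s: 25.9
tool_pos: [0.5584, -0.2029, 0.2794]
tcp_rot: [0.293, 0.935, -0.06, 0.19]
force: [-0.2, 0.5, -6.9]
opening: 0.495
finger_force: 116.3
t 25.9 p [ 0.5584 -0.2029  0.2794] x [-0.755  0.526 -0.391] z [ 0.32  -0.224 -0.92 ] q [ 0.87  0.85 -1.38  1.77  1.29  1.23  0.11] F [-0.18  0.54 -6.89] M [ 0.473  0.585 -0.008] open 0.495 ff 116.3
row [-0.0887 -0.0962  0.11  ] [ 0.1179 -0.9052 -0.1489]
[ 0.60566471 -0.35307862  0.21291824]
[ 0.87  1.22 -0.99  2.23  2.77  1.68 -0.54] err 0.0 0.0
```

Run:
```python
from sim import *
az=-.6; F=Rn.from_rotvec([0,0,np.pi])
P2,R2=place(.05,.015,.035,az,.08); s=telemetry.get_state(); r=Rn.from_quat(s['tcp_rot'])
w=(r.inv()*(R2*F)).as_rotvec(); d,_=delta((.585,-.34,.285),r*Rn.from_rotvec(w*.7))
```

```text
row [-0.0944 -0.0973  0.0342] [ 0.0826 -0.6336 -0.1043]
```

```bash
python3 -m handwheel '[[-0.02,-0.02,0.007,0.017,-0.13,-0.02,0.9],[-0.04,-0.04,0.014,0.033,-0.25,-0.04,0.9],[-0.06,-0.06,0.02,0.05,-0.38,-0.06,0.9],[-0.08,-0.08,0.028,0.066,-0.5,-0.08,0.9],[-0.094,-0.097,0.034,0.0826,-0.63,-0.104,0.9]]'
python3 - <<'E'
from sim import *
st(); az=-.6; F=Rn.from_rotvec([0,0,np.pi])
P2,R2=place(.05,.015,.035,az,.08); delta(P2,R2*F)
P2,R2=place(.05,.015,.035,az,.03); delta(P2,R2*F)
E
```

```text
time_s: 26.4
tool_pos: [0.5856, -0.3356, 0.2856]
tcp_rot: [0.22, 0.841, -0.193, 0.455]
force: [-0.3, -2.5, -7.1]
opening: 0.489
finger_force: 116.6
t 26.4 p [ 0.5856 -0.3356  0.2856] x [-0.49   0.195 -0.85 ] z [ 0.68  -0.524 -0.512] q [ 0.97  0.93 -1.2   2.14  2.25  1.28 -0.39] F [-0.34 -2.54 -7.15] M [ 1.187  1.727 -0.255] open 0.489 ff 116.6
row [0.0485 0.0054 0.06  ] [ 0.0404 -0.2777 -0.0484]
row [0.0958 0.0027 0.076 ] [ 0.0404 -0.2777 -0.0484]
```

```bash
python3 -m handwheel '[[0,0.002,0.01,0.01,-0.1,-0.01,0.9],[0.015,0.005,0.03,0.03,-0.2,-0.03,0.9],[0.04,0.005,0.055,0.04,-0.278,-0.048,0.9],[0.0485,0.005,0.06,0.04,-0.278,-0.048,0.9],[0.0485,0.005,0.06,0.04,-0.278,-0.048,0.9]]'
python3 - <<'E'
from sim import *
st(); az=-.6; F=Rn.from_rotvec([0,0,np.pi])
for h in (.08,.02,0): P2,R2=place(.05,.015,.035,az,h); delta(P2,R2*F)
im=optics.read_camera('scene'); cv2.imwrite('pics/s3.png',im[60:340,60:420,::-1].repeat(2,0).repeat(2,1))
# case axis from blue/yellow in scene view
E
```

```text
time_s: 26.9
tool_pos: [0.605, -0.3526, 0.2115]
tcp_rot: [0.18, 0.774, -0.248, 0.554]
force: [0.5, 0.7, -5.9]
opening: 0.494
finger_force: 117.5
t 26.9 p [ 0.605  -0.3526  0.2115] x [-0.321  0.004 -0.947] z [ 0.768 -0.584 -0.263] q [ 0.87  1.24 -1.01  2.24  2.77  1.69 -0.53] F [ 0.54  0.73 -5.93] M [1.49  1.837 0.084] open 0.494 ff 117.5
row [-0.0016 -0.0002  0.0004] [ 0.0011 -0.0092  0.0011]
row [ 0.0583 -0.0002  0.0039] [ 0.0011 -0.0092  0.0011]
row [ 0.0783 -0.0002  0.0051] [ 0.0011 -0.0092  0.0011]
```

View pics/s3.png

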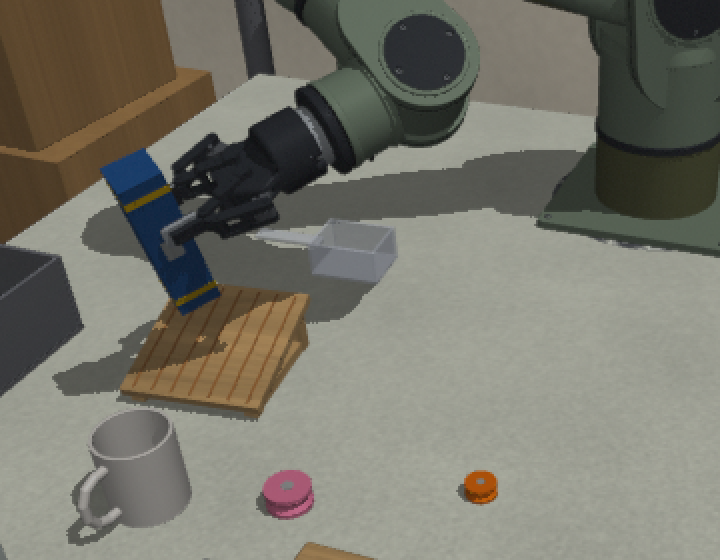

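```bash
cat > chk.py <<'E'
from sim import *
import itertools,sys
def box(c,T,m):
    out=[]
    for s in itertools.product([-1,1],repeat=3):
        X=c+T@(np.array(s)*[.085,.022,.022]); x=np.array(m['R'])@X+m['t']; x=np.array(m['camera_matrix'])@x; out.append(x[:2]/x[2])
    return cv2.convexHull(np.array(out,np.float32))
def expect():   # case pose carried by the tool now, as gripped in the table pose
    s=telemetry.get_state(); r=Rn.from_quat(s['tcp_rot']); F=Rn.from_rotvec([0,0,np.pi])
    y0=np.cross([0,0,1],u); C0=np.c_[u,y0,[0,0,1]]
    r0=Rn.from_quat([.995,-.101,.024,.003]); p0=np.array([.5471,-.0692,.0162])
    c=s['tool_pos']+(r*r0.inv()).apply(np.array([.561,-.072,.022])-p0); return c,(r*r0.inv()).as_matrix()@C0
if __name__=='__main__':
    yb=.106; n=np.array([np.sin(.28)*np.cos(yb),np.sin(.28)*np.sin(yb),np.cos(.28)])
    c,T=expect(); print('tilt to n',np.arccos(T[:,0]@n), 'board frame', [(c-[.552,-.355,.042])@n, (c-[.552,-.355,.042])@np.cross(np.cross(n,[np.cos(yb),np.sin(yb),0]),n)])
    for cam,roi in (('scene',(90,120,180,225)),('top',(400,150,560,300))):
        im=optics.read_camera(cam); m=optics.camera_model(cam); h=cv2.cvtColor(im,cv2.COLOR_RGB2HSV)
        k=cv2.inRange(h,(100,90,25),(128,255,255))|cv2.inRange(h,(20,150,60),(32,255,255)); q=np.zeros_like(k); x0,y0,x1,y1=roi; q[y0:y1,x0:x1]=k[y0:y1,x0:x1]
        cs=[c_ for c_ in cv2.findContours(q,cv2.RETR_EXTERNAL,cv2.CHAIN_APPROX_NONE)[0] if cv2.contourArea(c_)>25]
        H=cv2.convexHull(np.vstack(cs)); B=box(c,T,m)
        for nme,x in(('obs',H),('exp',B)): print(cam,nme,cv2.boundingRect(x),[np.round(v,1) for v in cv2.minAreaRect(x)])
E
python3 chk.py
```

```text
tilt to n 0.0067026665219826285 board frame [np.float64(0.1663829911030808), np.float64(-0.0008222158192248835)]
scene obs (110, 133, 60, 83) [array([140.6, 173.8]), array([83.9, 26.1]), np.float64(61.9)]
scene exp (109, 129, 62, 87) [array([141.2, 171.9]), array([85.5, 26.9]), np.float64(61.9)]
top obs (473, 178, 39, 53) [array([488.5, 204.4]), array([21.9, 53.7]), np.float64(31.2)]
top exp (461, 175, 53, 66) [array([486.3, 207.5]), array([24.1, 63.9]), np.float64(31.8)]
```

```bash
python3 -m handwheel '[[0.02,0,0.001,0.001,-0.009,0,0.9],[0.04,0,0.002,0.001,-0.009,0,0.9],[0.058,0,0.003,0.001,-0.009,0,0.9],[0.066,0,0.004,0.001,-0.009,0,0.9],[0.07,0,0.0045,0.001,-0.009,0,0.9]]' 
python3 -m handwheel '[[0.002,0,0,0,0,0,0.9],[0.003,0,0,0,0,0,0.9],[0.004,0,0,0,0,0,0.9],[0.004,0,0,0,0,0,0.9]]'
python3 - <<'E'
from sim import *
st(); az=-.6; F=Rn.from_rotvec([0,0,np.pi])
P2,R2=place(.05,.015,.035,az,0); delta(P2,R2*F)
E
```

```text
time_s: 27.55
tool_pos: [0.587, -0.3566, 0.1481]
tcp_rot: [0.179, 0.769, -0.251, 0.56]
force: [-0.2, 0.7, -6.6]
opening: 0.497
finger_force: 117.5
time_s: 27.95
tool_pos: [0.5856, -0.3562, 0.1436]
tcp_rot: [0.179, 0.769, -0.251, 0.56]
force: [0.0, -0.0, -7.0]
opening: 0.492
finger_force: 117.5
t 27.95 p [ 0.5856 -0.3562  0.1436] x [-0.309 -0.007 -0.951] z [ 0.771 -0.587 -0.246] q [ 0.87  1.4  -0.91  2.26  2.94  1.82 -0.55] F [ 0.01 -0.03 -7.04] M [ 1.616  1.876 -0.017] open 0.492 ff 117.5
row [ 0.0078  0.001  -0.0001] [-0.0026  0.0081  0.0022]
```

Still hanging freely, about 8 mm to go. Creep down.

```bash
python3 -m handwheel '[[0.002,0,0,-0.002,0.008,0.002,0.9],[0.004,0.001,0,-0.002,0.008,0.002,0.9],[0.005,0.001,0,-0.002,0.008,0.002,0.9],[0.006,0.001,0,-0.002,0.008,0.002,0.9],[0.006,0.001,0,-0.002,0.008,0.002,0.9]]' 
python3 -m handwheel '[[0.001,0,0,0,0,0,0.9],[0.002,0,0,0,0,0,0.9],[0.002,0,0,0,0,0,0.9]]' 
python3 chk.py; python3 -c "from h import *;st()"
```

```text
time_s: 28.45
tool_pos: [0.5845, -0.3554, 0.1381]
tcp_rot: [0.18, 0.771, -0.249, 0.558]
force: [-1.6, 2.2, 3.4]
opening: 0.493
finger_force: 118.2
time_s: 28.75
tool_pos: [0.5845, -0.3555, 0.1381]
tcp_rot: [0.18, 0.769, -0.249, 0.56]
force: [-2.9, 4.2, 19.6]
opening: 0.497
finger_force: 119.1
tilt to n 0.004413967380427181 board frame [np.float64(0.0870946968079086), np.float64(8.860815668873881e-05)]
scene obs (126, 164, 51, 61) [array([152.2, 197.9]), array([68.6, 24.8]), np.float64(61.8)]
scene exp (125, 161, 56, 79) [array([154.6, 200.2]), array([77.5, 25.5]), np.float64(62.6)]
top obs (465, 197, 35, 49) [array([478.2, 222. ]), array([20.6, 48.9]), np.float64(31.0)]
top exp (454, 195, 48, 59) [array([476.8, 224. ]), array([22.5, 57.1]), np.float64(32.1)]
t 28.85 p [ 0.5844 -0.3555  0.1382] x [-0.309 -0.002 -0.951] z [ 0.772 -0.585 -0.249] q [ 0.87  1.41 -0.91  2.26  2.95  1.82 -0.55] F [-3.48  3.23 18.69] M [-1.243 -1.797  0.189] open 0.499 ff 119.1
```

```bash
python3 -m handwheel '[[-0.001,0,0,0,0,0,0.9],[-0.001,0,0,0,0,0,0.9],[-0.001,0,0,0,0,0,0.9]]' 20
python3 -m handwheel '[[0,0,0,0,0,0,0.4],[0,0,0,0,0,0,0.2],[0,0,0,0,0,0,0],[0,0,0,0,0,0,0],[0,0,0,0,0,0,0]]' 20
python3 -m handwheel '[[0,0,0,0,0,0,0],[0,0,0,0,0,0,0],[0,0,-0.01,0,0,0,0],[0,0,-0.03,0,0,0,0],[0,0,-0.05,0,0,0,0]]'
python3 -m handwheel '[[0,0,-0.03,0,0,0,0],[0,0,-0.06,0,0,0,0],[0,0,-0.06,0,0,0,0]]'
python3 - <<'E'
from h import *
im=optics.read_camera('scene'); cv2.imwrite('pics/s4.png',im[60:340,60:420,::-1].repeat(2,0).repeat(2,1)); st()
E
```

```text
time_s: 29.15
tool_pos: [0.5845, -0.3554, 0.1381]
tcp_rot: [0.18, 0.77, -0.249, 0.559]
force: [-1.8, 3.3, 11.2]
opening: 0.499
finger_force: 118.5
time_s: 29.65
tool_pos: [0.5838, -0.3555, 0.1363]
tcp_rot: [0.18, 0.771, -0.249, 0.557]
force: [0.2, 0.1, 0.8]
opening: 1.002
finger_force: 0.0
time_s: 30.15
tool_pos: [0.5443, -0.3264, 0.1482]
tcp_rot: [0.181, 0.772, -0.249, 0.556]
force: [-10.7, -22.2, 28.0]
opening: 0.999
finger_force: 0.0
time_s: 30.45
tool_pos: [0.5495, -0.3126, 0.1546]
tcp_rot: [0.182, 0.772, -0.251, 0.555]
force: [0.8, -0.7, 0.1]
opening: 1.002
finger_force: 0.0
t 30.5 p [ 0.5492 -0.313   0.1543] x [-0.318  0.003 -0.948] z [ 0.765 -0.59  -0.259] q [ 0.68  1.33 -0.72  2.45  2.81  2.02 -0.87] F [1.72 0.78 0.6 ] M [0.632 0.845 0.029] open 1.0 ff 0.0
```

View pics/s4.png

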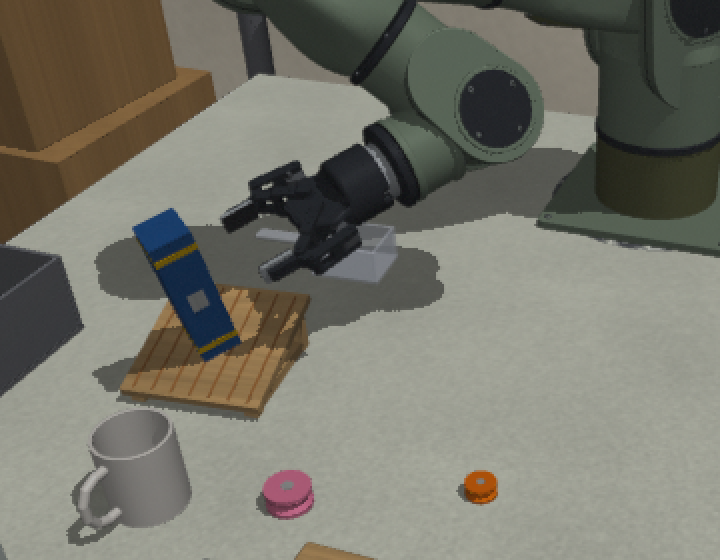

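Run:
```python
from chk import *
yb=.106; n=np.array([np.sin(.28)*np.cos(yb),np.sin(.28)*np.sin(yb),np.cos(.28)]); g=np.array([np.cos(-.6),np.sin(-.6),0]); g-=n*(g@n); g/=np.linalg.norm(g)
c=np.array([.552,-.355,.042])+n*.085; T=np.c_[n,np.cross(-g,n),-g]
for rep in (0,1):
  for cam,roi in (('scene',(90,120,190,250)),('top',(420,180,540,290))):
    im=optics.read_camera(cam); m=optics.camera_model(cam); h=cv2.cvtColor(im,cv2.COLOR_RGB2HSV)
    k=cv2.inRange(h,(100,90,25),(128,255,255))|cv2.inRange(h,(22,150,60),(32,255,255)); q=np.zeros_like(k); x0,y0,x1,y1=roi; q[y0:y1,x0:x1]=k[y0:y1,x0:x1]
    cs=[c_ for c_ in cv2.findContours(q,cv2.RETR_EXTERNAL,cv2.CHAIN_APPROX_NONE)[0] if cv2.contourArea(c_)>25]
    for nme,x in(('obs',cv2.convexHull(np.vstack(cs))),('exp',box(c,T,m))): print(cam,nme,cv2.boundingRect(x),[np.round(v,1) for v in cv2.minAreaRect(x)])
h=h[215:280,130:195]
print([cv2.countNonZero(cv2.inRange(h,a,b)) for a,b in (((3,130,40),(18,255,255)),((45,90,30),(85,255,255)))])
```

```text
scene obs (126, 164, 54, 76) [array([154.4, 201.4]), array([76. , 24.8]), np.float64(61.6)]
scene exp (125, 162, 57, 79) [array([155. , 200.9]), array([77.2, 25.4]), np.float64(62.3)]
top obs (459, 198, 41, 50) [array([478.2, 222.7]), array([20.4, 49.2]), np.float64(30.3)]
top exp (454, 195, 48, 60) [array([476.5, 224.5]), array([22.4, 57.2]), np.float64(31.8)]
scene obs (126, 164, 54, 76) [array([153.9, 201.8]), array([75.6, 25. ]), np.float64(63.4)]
scene exp (125, 162, 57, 79) [array([155. , 200.9]), array([77.2, 25.4]), np.float64(62.3)]
top obs (459, 198, 41, 50) [array([478.2, 222.5]), array([20.4, 49.4]), np.float64(31.0)]
top exp (454, 195, 48, 60) [array([476.5, 224.5]), array([22.4, 57.2]), np.float64(31.8)]
[148, 259]
```

```bash
python3 -m handwheel '[[0,0,0,0,0,0,0],[0,0,0,0,0,0,0],[0,0,0,0,0,0,0],[0,0,0,0,0,0,0],[0,0,0,0,0,0,0]]' && python3 -c "from plant import ctrl; print(ctrl.sign_off())"
```

```text
time_s: 31.2
tool_pos: [0.5487, -0.3136, 0.154]
tcp_rot: [0.183, 0.772, -0.251, 0.554]
force: [0.4, -0.0, 0.5]
opening: 1.0
finger_force: 0.0
the job is handed in; nothing more can be done
None
```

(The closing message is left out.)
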